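# Draw a full portion of mints and hold the lever down

## Task

Get me a full portion of mints from the dispenser: first nest the loose metal cup upright in the matching cup that stands under the chute, fully down and let go. Then press the dispenser's side lever down past its first two clicks to the third, so that all three mints drop into the upper cup, and finish while still holding the lever down there, because it springs back when released. Leave the glue stick, the eraser and the mouse where they are.

Things in the scene. Friction and masses are not known exactly. Their poses are not given: they have to be found in the camera images.
- cup: loose bare-metal tapered cup on the desk left or right of the dispenser: 78 mm high, 40 mm wide at the foot, 62 at the rim, wall 2.5, 70 g; stacking ring 67 mm across round the outside, 40 to 44 mm up. Grip it across the outside between ring and rim. Origin: centre of underside, z up. Nested, its ring rests on the other's rim: foot 38 mm above the other's foot, 3 mm side play.
- holder_cup: an identical cup, loose, that stands in the seat ring under the dispenser's chute and stays there; its rim is 78 mm above its origin (centre of its underside), so 86 mm above the desk.
- dispenser: fixed sweets dispenser: black body, metal chute, grey jar. Origin: on the desk, on the cup seat's axis; x from seat to body, y to the left seen by one facing along x, z up. Body x 80 to 180 mm, y -71 to 62, 286 high. Chute 49 wide, its lip at x = 42, 150 above the desk, sides to 164 and rising to the body; rim of a nested cup at 124. Nothing above the seat. Lever on the right (-y).
- seat (a point): centre of the cup seat's surface, 8 mm above the desk, inside a 6 mm high metal ring 53 mm across that keeps the lower cup in place.
- lever_pad (a point): centre of the top face of the lever's black paddle (30 long, 40 wide, 8 mm thick); moves with it. Axle parallel to dispenser y at x 130, z 125 mm (dispenser frame), paddle middle 120 mm from it. This point there: x 18, y -150, z 168 at rest; x 15, z 90 at the third click; x 18, z 81 at the stop. Space above and below the paddle is free.
- lever (a joint): lever angle, rad: 0 at rest (paddle end tilted up 0.33), grows as the paddle is pressed down; clicks at 0.22, 0.44, 0.66, stop at 0.74. Each click frees one mint (the third at about 0.65). A spring returns it to 0: about 2 N at the paddle at rest, 6 N at the third click, about 1 N more on the ridge some 0.1 rad before each click, then less.
- mint0_center (a point): centre of one of three white ball sweets, 12 mm across, 10 g, in the left channel of the chute, resting against the gate. Not to be handled: released by the lever.
- mint1_center (a point): centre of one of three white ball sweets, 12 mm across, 10 g, in the middle channel of the chute, resting against the gate. Not to be handled: released by the lever.
- mint2_center (a point): centre of one of three white ball sweets, 12 mm across, 10 g, in the right channel of the chute, resting against the gate. Not to be handled: released by the lever.
- glue_stick: white and red glue stick, standing, 27 mm across, 90 mm high, on the other side of the dispenser from the loose cup. A bystander.
- eraser: small eraser lying on the desk, 21x45x12 mm, left of the dispenser. A bystander.
- mouse: black computer mouse, 62x105x38 mm, at the right. A bystander.
Mind the look-alikes: they are no part of the job. Leave any black look-alike of the cup alone. Leave any orange look-alike of the holder_cup alone.

How it is judged:
By the outcome, as a careful person would: the job done as asked, in the order asked, and still so for the second after the job is handed in, while the arm keeps its last pose, push and grip.
It also fails if it takes over 58 s, if anything falls off the work surface, if the arm or the gripper's body presses on something with over 40 N, if the wrist force passes 120 N, or if a joint passes its speed limit or range.

## Robot

A 7-joint arm with a two-finger parallel gripper is mounted at the origin on the work surface; the furniture and walls round the work are solid. World frame = base frame: x ahead of the robot, y to its left, z up, the work surface at z = 0. Lengths are in mm, angles in rad, forces in N, time in s.
With the tool pointing down it reaches from about 350 to 900 mm from the base axis. Payload 8.1 kg.
Tool frame: the origin (TCP) lies midway between the tips of the shut fingers; the grasp point (between the pads) lies 19 mm behind it; z points along the fingers, y is the direction in which the jaws open and shut (so a half turn about z gives the same grasp; the last joint's range is limited). The gripper opens to 85 mm and grips with 20 to 120 N. Pads are 22 mm wide; open, the fingers measure 114 mm over their backs; the gripper's body (76 mm by 85 mm) begins 54 mm behind the grasp point. The pads swing forward as they close: fully open they stand 13 mm farther back than shut.
Start: joints at [1.12, 0.434, 0.025, 1.573, -0.012, 1.134, -0.075], TCP at [212.996, -587.601, 200.623] pointing down, gripper open.
Joint ranges: [-2.62, 2.62], [-0.44, 2.09], [-1.27, 1.32], [0.08, 2.57], [-1.32, 4.46], [0.12, 2], [-2.74, 2.74]. Speed limits (rad/s): [2.22, 2.22, 3.01, 3.01, 3.14, 3.14, 3.14].

## Interface

Orientations are given as a 3x3 rotation matrix whose columns are the frame's x, y, z axes.
In Python, from station import ctrl gives the robot as it stands.
- The arm moves only by the tool drive_tool, never from a script. Its arguments are lists of equal length, an entry for each row: "rot": the turn, a rotation vector about the tool's x, y, z in rad, a list of three; "travel": the shift along the tool's x, y, z in mm, a list of three; "fingers": the closure in counts, from 0 (fully open) to 255 (shut). In form: {"rot": [[wx, wy, wz], ...], "travel": [[tx, ty, tz], ...], "fingers": [fingers, ...]}. A call has 1 to 12 rows; each row is the pose to reach, as a shift and turn from the pose commanded when the call began, along the tool's axes at that moment; what a row does not reach only later rows make up. A row lasts 1/12 s, in which the tool goes at most 41.7 mm and 7.16 degrees, less where a joint would pass 70% of its speed; a pose out of reach is approached as far as the arm can. A call with a gripper value outside its range is refused whole. The fingers move at their own pace and stop on an object; "force" is the grip in N (left out, the last holds). Time passes only in rows, so rows that repeat a pose let the fingers close. It gives the time, the measured TCP pose, the force and the opening at its end, in the units of the state.
- ctrl.read_state(): the state, without advancing time (a new reading comes with each control period).
- ctrl.get_image(name): name is "scene" or "top" or "wrist"; returns the picture (480x640x3 uint8, blue, green, red); there is no depth.
- ctrl.calibration(name): a dict with "fx", "fy", "cx", "cy" (pixels), "R" (3x3) and "t" (3): a world point X has camera coordinates R X + t. Camera axes: x right, y down, z forward; pixel columns grow to the right and rows downward; lengths in mm; the calibration is good to about 2 mm. A picture is of the moment at which its call begins: read the wrist's pose just before it. calibration takes no time and is no camera call; for the wrist camera it gives the pose at the moment of the call.
- ctrl.close_job(): hands the job in, once; it reports no verdict.
The state is a dict: "time": time; "q": joint angles; "dq": joint speeds; "joint_efforts": joint torques, N m; "tcp_pos": TCP position; "ee_rot": TCP orientation; "contact_force": force on the tool from outside, world axes, zero at the start; "moment": the same for the moment, N m; "gripper_width": finger opening in mm.
Only numpy, scipy, OpenCV 4.12 (cv2) and the standard library are available. Lean on these libraries where they do the work, as an engineer would, in place of code of your own. Each camera call takes 0.05 s, during which the arm holds its last target.

## Working session

There is one attempt and no reset: what is moved stays moved. The work goes in short steps, Python scripts to look and compute and a tool call to move; the robot and the scene stay as the last step left them, time stands still between calls to the robot, and variables do not carry over. Pictures are saved under pics/ and viewed, and the job is handed in when it is done.

Besides the shell and the picture viewer there is one more tool, called after "Call:" by a JSON object that holds its "name" and its "arguments". drive_tool: Moves the arm, as the interface text tells. Its arguments: {"type":"object","properties":{"rot":{"type":"array"},"travel":{"type":"array"},"fingers":{"type":"array"},"force":{"type":"number"}},"required":["rot","travel","fingers"]}

```bash
ls; mkdir -p pics; python3 - <<'E'
from station import ctrl
import cv2, numpy as np
np.set_printoptions(suppress=True, precision=3)
s=ctrl.read_state(); print(s)
for n in ["scene","top","wrist"]:
    c=ctrl.calibration(n); print(n,c)
    cv2.imwrite(f"pics/{n}0.png",ctrl.get_image(n))
E
```

```text
pics
{'time': 0.0, 'q': array([ 1.12 ,  0.435,  0.025,  1.574, -0.012,  1.134, -0.075]), 'dq': array([ 0.001, -0.001, -0.   ,  0.   ,  0.002, -0.   ,  0.002]), 'joint_efforts': array([  0.001, -67.046,   1.025, -31.621,   0.015,   0.013,  -0.   ]), 'tcp_pos': array([ 212.737, -587.07 ,  199.812]), 'ee_rot': array([[ 0.94 ,  0.341, -0.001],
       [ 0.341, -0.94 ,  0.001],
       [-0.   , -0.002, -1.   ]]), 'contact_force': array([ 0.173, -0.075, -0.026]), 'moment': array([-0.002, -0.037, -0.018]), 'gripper_width': 85.44140311735609}
scene {'fx': 593.2258821500005, 'fy': 593.2258821500005, 'cx': 326.0661766625436, 'cy': 236.04051037806664, 'R': array([[-0.812, -0.584,  0.01 ],
       [-0.252,  0.336, -0.908],
       [ 0.527, -0.739, -0.419]]), 't': array([422.752, 275.703, 927.135])}
top {'fx': 580.4355713394447, 'fy': 580.4355713394447, 'cx': 326.7207486453303, 'cy': 247.24234537586847, 'R': array([[ 0.012, -1.   ,  0.01 ],
       [-0.997, -0.012, -0.08 ],
       [ 0.08 , -0.009, -0.997]]), 't': array([ -80.141,  549.241, 1198.319])}
wrist {'fx': 398.1152018913746, 'fy': 398.1152018913746, 'cx': 316.67430939092134, 'cy': 233.05764133170675, 'R': array([[ 0.341, -0.94 , -0.002],
       [-0.905, -0.328,  0.271],
       [-0.255, -0.091, -0.963]]), 't': array([-624.136,  -36.237,  378.066])}
```

View pics/scene0.png

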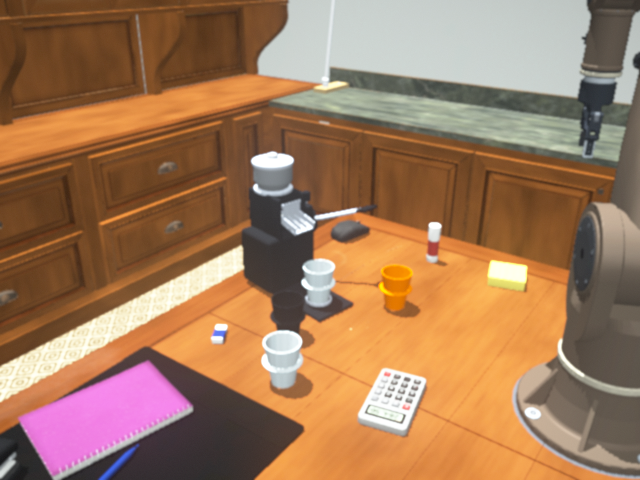

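View pics/top0.png

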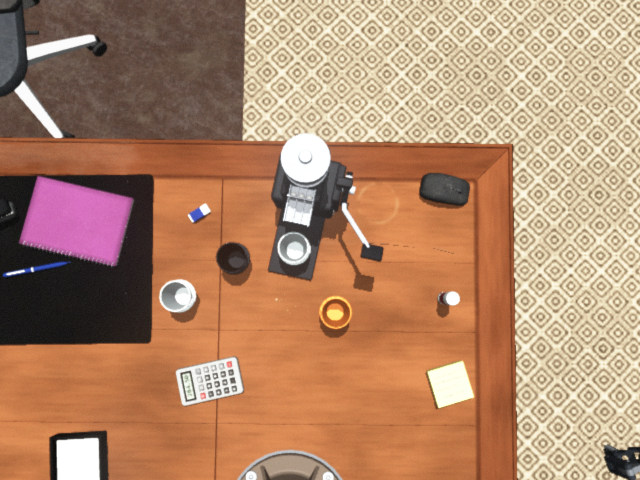

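View pics/wrist0.png

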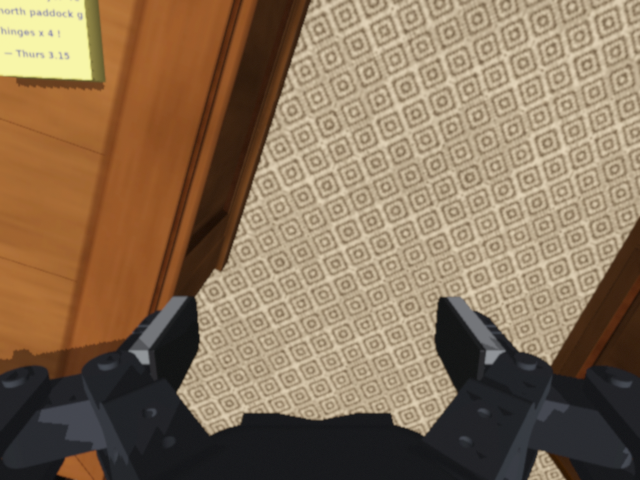

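The scene and top views agree. In the top view:
- The loose metal cup is at about (178,296), with the black decoy at (233,257).
- The holder cup is under the chute at about (294,249), with the orange decoy at (336,313).
- The lever paddle is at about (372,253), the mouse at (445,189) and the glue stick at (450,298).

I'll enlarge the important parts next.

```bash
python3 - <<'E'
import cv2, numpy as np
t=cv2.imread("pics/top0.png"); s=cv2.imread("pics/scene0.png")
cv2.imwrite("pics/topz.png",cv2.resize(t[130:340,150:410],None,fx=3,fy=3,interpolation=cv2.INTER_CUBIC)[:600,:800])
cv2.imwrite("pics/scz.png",cv2.resize(s[190:400,210:410],None,fx=2.8,fy=2.8,interpolation=cv2.INTER_CUBIC))
E
```

```text
(no output)
```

View pics/topz.png

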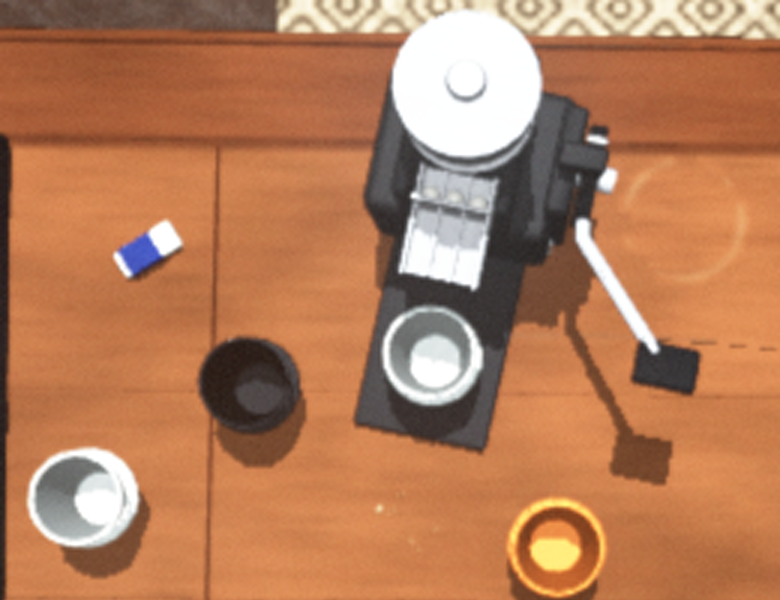

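View pics/scz.png

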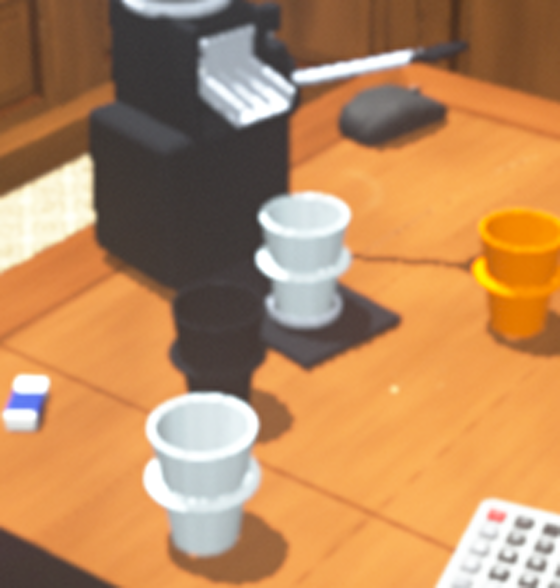

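```bash
cat > h.py <<'E'
import cv2, numpy as np
from scipy.optimize import least_squares
np.set_printoptions(suppress=True, precision=2)
def ray(c,uv,z):
    uv=np.atleast_2d(uv).astype(float)
    d=np.c_[(uv[:,0]-c["cx"])/c["fx"],(uv[:,1]-c["cy"])/c["fy"],np.ones(len(uv))]@c["R"]
    o=-c["R"].T@c["t"]; return (o+d*((z-o[2])/d[:,2])[:,None])
def proj(c,X):
    p=np.atleast_2d(X)@c["R"].T+c["t"]; return np.c_[c["fx"]*p[:,0]/p[:,2]+c["cx"],c["fy"]*p[:,1]/p[:,2]+c["cy"]]
def fitcup(c,pts,z0):
    A=[ray(c,pts,z0+h)[:,:2] for h in(78,42,0)]
    R=(31,33.5,20)
    # outline of the union: largest signed outsideness is 0
    def f(p): return np.min([np.hypot(*(a-p).T)-r for a,r in zip(A,R)],axis=0)
    r=least_squares(f,A[0].mean(0),loss="soft_l1",f_scale=1.5); return r.x,np.std(r.fun),f(r.x)
E
python3 - <<'E'
from h import *
from station import ctrl
for n,seeds in (("top",[("loose",(178,296),0),("holder",(294,249),8)]),("scene",[("loose",(283,358),0),("holder",(319,283),8)])):
    im=cv2.imread(f"pics/{n}0.png"); c=ctrl.calibration(n)
    hsv=cv2.cvtColor(im,cv2.COLOR_BGR2HSV)
    m=((hsv[...,1]<75)&(hsv[...,2]>85)).astype(np.uint8)*255
    for name,s,z0 in seeds:
        mm=np.zeros_like(m); cv2.circle(mm,s,50 if n=="scene" else 27,255,-1); mm&=m
        if n=="scene" : pass
        k,lab,st,ce=cv2.connectedComponentsWithStats(mm)
        i=1+np.argmax(st[1:,4]); b=(lab==i).astype(np.uint8)
        cs,_=cv2.findContours(b,cv2.RETR_EXTERNAL,cv2.CHAIN_APPROX_NONE)
        ct=max(cs,key=len)[:,0,:]; ct=cv2.convexHull(ct)[:,0,:] if n=="top" else ct
        p,sd,_=fitcup(c,ct,z0); print(n,name,st[i],p,sd)
c=ctrl.calibration("top")
# paddle / tray
im=cv2.imread("pics/top0.png")
for nm,uv,z in (("paddle c",(150+666/3,130+369/3),168),("tray FL",(150+356/3,130+423/3),4),("tray FR",(150+485/3,130+450/3),4),("tray right edge",(150+522/3,130+272/3),4),("chute lipL",(150+401/3,130+272/3),150),("lipR",(150+477/3,130+289/3),150),("jar knob",(150+466/3,130+78/3),380)):
    print(nm,ray(c,uv,z))
E
```

```text
top loose [159 279  38  34 993] [445.49 228.02] 0.32459843911051206
top holder [ 271  227   48   45 1172] [547.82   6.62] 8.99040173987387
scene loose [ 261  329   42   60 1925] [445.33 228.9 ] 1.7782671295492283
scene holder [ 300  258   52   63 1714] [514.68  31.31] 17.161676407551305
paddle c [[ 528.82 -156.22  168.  ]]
tray FL [[499.45  49.1    4.  ]]
tray FR [[481.42 -42.55   4.  ]]
tray right edge [[608.68 -67.23   4.  ]]
chute lipL [[589.24   9.43 150.  ]]
lipR [[579.09 -38.54 150.  ]]
jar knob [[658.65 -36.67 380.  ]]
```

```bash
python3 - <<'E'
from h import *
from station import ctrl
for n,s,rad in (("top",(294,249),24),("scene",(319,283),30)):
    im=cv2.imread(f"pics/{n}0.png"); c=ctrl.calibration(n)
    hsv=cv2.cvtColor(im,cv2.COLOR_BGR2HSV)
    for V in (110,130,150):
        m=((hsv[...,1]<75)&(hsv[...,2]>V)).astype(np.uint8)*255
        mm=np.zeros_like(m); cv2.circle(mm,s,rad,255,-1); mm&=m
        k,lab,st,ce=cv2.connectedComponentsWithStats(mm)
        i=1+np.argmax(st[1:,4]); b=(lab==i).astype(np.uint8)
        ct=max(cv2.findContours(b,cv2.RETR_EXTERNAL,cv2.CHAIN_APPROX_NONE)[0],key=len)[:,0,:]
        if n=="top": ct=cv2.convexHull(ct)[:,0,:]
        p,sd,_=fitcup(c,ct,8); print(n,V,st[i],p,sd)
c=ctrl.calibration("top"); cs=ctrl.calibration("scene")
# black paddle mask
hsv=cv2.cvtColor(cv2.imread("pics/top0.png"),cv2.COLOR_BGR2HSV)
b=(hsv[240:268,355:390,2]<45).astype(np.uint8); k,lab,st,ce=cv2.connectedComponentsWithStats(b)
i=1+np.argmax(st[1:,4]); print(st[i]+[355,240,0,0,0],ray(c,ce[i]+[355,240],166))
for yaw in(-.194,-.209):
    ex=np.array([np.cos(yaw),np.sin(yaw)]);ey=np.array([-ex[1],ex[0]])
    print(yaw,"seat from lip",np.array([584.2,-14.6])-42*ex,"from pad",ray(c,ce[i]+[355,240],166)[0,:2]-18*ex+150*ey)
E
```

```text
top 110 [277 232  34  33 885] [545.1   -5.08] 0.4408967378020688
top 130 [277 232  34  33 699] [545.07  -5.18] 0.5199086082335868
top 150 [277 232  34  33 612] [544.98  -5.2 ] 0.4776389575273248
scene 110 [ 301  258   35   49 1352] [542.83  -1.5 ] 3.6861901332453755
scene 130 [ 301  258   35   49 1323] [542.42  -1.68] 3.4743450497859283
scene 150 [ 301  258   35   49 1292] [542.34  -1.97] 3.496128320795613Traceback (most recent call last):
  File "<stdin>", line 18, in <module>
    return _wrapfunc(a, 'argmax', axis=axis, out=out, **kwds)
    return bound(*args, **kwds)
ValueError: attempt to get argmax of an empty sequence
```

```bash
cat >> h.py <<'E'
from scipy.spatial.transform import Rotation as Ro
def disp(psi): 
    return np.array([np.cos(psi),np.sin(psi),0]),np.array([-np.sin(psi),np.cos(psi),0])
def Rt(psi,tau):  # tool leaning back from the dispenser by tau, tool x away from it
    ex,ey=disp(psi); k=np.array([0,0,1.])
    z=np.sin(tau)*ex-np.cos(tau)*k; x=-np.cos(tau)*ex-np.sin(tau)*k
    return np.c_[x,np.cross(z,x),z]
def step(s,P,R):
    R0=s["ee_rot"]; print("rot",Ro.from_matrix(R0.T@R).as_rotvec().round(3),"travel",(R0.T@(np.array(P)-s["tcp_pos"])).round(1))
E
python3 - <<'E'
from h import *
from station import ctrl
s=ctrl.read_state(); R=Rt(-.2,.2)
step(s,[450,-250,330],s["ee_rot"])
step(s,[400,228,260],R)
print(R)
E
```

```text
rot [0. 0. 0.] travel [ 337.9 -236.4 -129.8]
rot [-0.26 -0.07 -2.58] travel [ 453.7 -702.7  -59.2]
[[-0.96  0.2   0.19]
 [ 0.19  0.98 -0.04]
 [-0.2   0.   -0.98]]
```

Call:
{"name": "drive_tool", "arguments": {"rot": [[0,0,-0.1],[0,0,-0.2],[0,0,-0.3],[0,0,-0.4],[0,0,-0.5],[0,0,-0.6],[0,0,-0.7],[0,0,-0.8],[0,0,-0.9],[0,0,-1.0],[0,0,-1.1],[0,0,-1.2]], "travel": [[20,-10,-40],[50,-30,-70],[80,-50,-100],[110,-75,-130],[140,-100,-130],[170,-120,-130],[200,-140,-130],[230,-160,-130],[260,-180,-130],[285,-200,-130],[310,-220,-130],[338,-236,-130]], "fingers": [0,0,0,0,0,0,0,0,0,0,0,0]}}

```text
time: 1.15
tcp_pos: [450.5, -248.7, 330.7]
ee_rot: [[0.018, 1.0, -0.0], [1.0, -0.018, -0.0], [-0.0, -0.0, -1.0]]
contact_force: [0.5, -1.4, 0.3]
gripper_width: 85.2
```

```bash
python3 - <<'E'
from h import *
from station import ctrl
s=ctrl.read_state(); print(s["time"],s["tcp_pos"],s["q"]); R=Rt(-.2,.2)
step(s,[445,228,260],R)
E
```

```text
1.15 [ 450.45 -248.69  330.72] [ 0.71  0.2  -0.38  1.6   0.08  1.36  0.31]
rot [-0.14 -0.17 -1.38] travel [476.5 -13.9  70.6]
```

Call:
{"name": "drive_tool", "arguments": {"rot": [[-0.01,-0.01,-0.12],[-0.02,-0.03,-0.23],[-0.035,-0.04,-0.35],[-0.05,-0.06,-0.46],[-0.06,-0.07,-0.58],[-0.07,-0.085,-0.69],[-0.08,-0.1,-0.8],[-0.09,-0.11,-0.92],[-0.105,-0.13,-1.03],[-0.12,-0.14,-1.15],[-0.13,-0.155,-1.27],[-0.14,-0.17,-1.38]], "travel": [[40,-1,0],[79,-2,0],[119,-3,0],[159,-5,0],[198,-6,10],[238,-7,20],[278,-8,30],[318,-9,40],[357,-10,50],[397,-12,60],[437,-13,70],[476,-14,70]], "fingers": [0,0,0,0,0,0,0,0,0,0,0,0]}}

```text
time: 2.15
tcp_pos: [446.1, 226.8, 259.0]
ee_rot: [[-0.96, 0.202, 0.197], [0.197, 0.979, -0.043], [-0.201, -0.003, -0.98]]
contact_force: [0.3, -0.5, 0.1]
gripper_width: 85.4
```

```bash
python3 - <<'E'
from h import *
from station import ctrl
s=ctrl.read_state(); print(s["time"],s["tcp_pos"],s["q"]); print(s["ee_rot"])
c=ctrl.calibration("wrist"); im=ctrl.get_image("wrist"); cv2.imwrite("pics/w1.png",im)
print(proj(c,[[445.4,228.4,78],[545,-5.2,86]]))
E
```

```text
2.15 [446.06 226.75 259.01] [ 0.09  0.2  -0.91  1.86  0.37  1.08  0.4 ]
[[-0.96  0.2   0.2 ]
 [ 0.2   0.98 -0.04]
 [-0.2  -0.   -0.98]]
[[319.69 159.73]
 [114.5  300.03]]
```

View pics/w1.png

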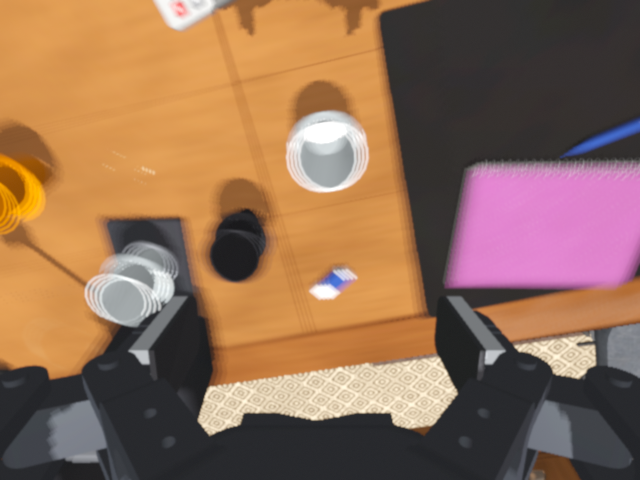

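```bash
python3 - <<'E'
from h import *
from station import ctrl
s=ctrl.read_state(); print(s["time"],s["tcp_pos"],s["dq"])
step(s,[432,231,144],Rt(-.2,.2))
E
```

```text
2.2 [444.86 235.48 260.41] [ 0.07 -0.06  0.04  0.02 -0.11 -0.    0.02]
rot [0.01 0.   0.01] travel [ 35.1  -7.1 111.6]
```

Call:
{"name": "drive_tool", "arguments": {"rot": [[0,0,0],[0,0,0],[0,0,0],[0,0,0],[0,0,0],[0,0,0]], "travel": [[12,-2,37],[23,-5,74],[35,-7,112],[35,-7,112],[35,-7,112],[35,-7,112]], "fingers": [0,0,0,0,0,0]}}

```text
time: 2.7
tcp_pos: [435.5, 222.2, 145.7]
ee_rot: [[-0.958, 0.207, 0.199], [0.203, 0.978, -0.041], [-0.203, 0.001, -0.979]]
contact_force: [1.2, 0.4, 0.1]
gripper_width: 85.4
```

```bash
cat > w.py <<'E'
import sys
from h import *
from station import ctrl
s=ctrl.read_state(); print(s["time"],s["tcp_pos"],s["contact_force"],s["gripper_width"],s["q"])
c=ctrl.calibration("wrist"); im=ctrl.get_image("wrist"); cv2.imwrite("pics/%s.png"%sys.argv[1],im)
E
cat > w2.py <<'E'
exec(open("w.py").read())
hsv=cv2.cvtColor(im,cv2.COLOR_BGR2HSV)
m=((hsv[...,1]<60)&(hsv[...,2]>100)).astype(np.uint8)*255
p=proj(c,[[445.4,228.4,78]])[0]; print(p)
mm=np.zeros_like(m); cv2.circle(mm,tuple(int(v) for v in p),int(sys.argv[2]),255,-1); mm&=m
k,lab,st,ce=cv2.connectedComponentsWithStats(mm); i=1+np.argmax(st[1:,4]); b=(lab==i).astype(np.uint8)
ct=max(cv2.findContours(b,cv2.RETR_EXTERNAL,cv2.CHAIN_APPROX_NONE)[0],key=len); ct=cv2.convexHull(ct)[:,0,:]
pp,sd,_=fitcup(c,ct,0); print(st[i],pp,sd)
step(s,[445.4+6.4,228.4-1.3,46],Rt(-.2,.2))
E
python3 w2.py w2 90
```

```text
2.7 [435.46 222.2  145.72] [1.18 0.36 0.09] 85.35818003270057 [-0.    0.31 -0.85  2.06  0.55  0.85  0.18]
[330.61 227.57]
[ 283  158  100  112 8974] [445.17 229.91] 0.11436683585363833
rot [-0.    0.   -0.01] travel [  5.6   8.1 100.7]
```

View pics/w2.png

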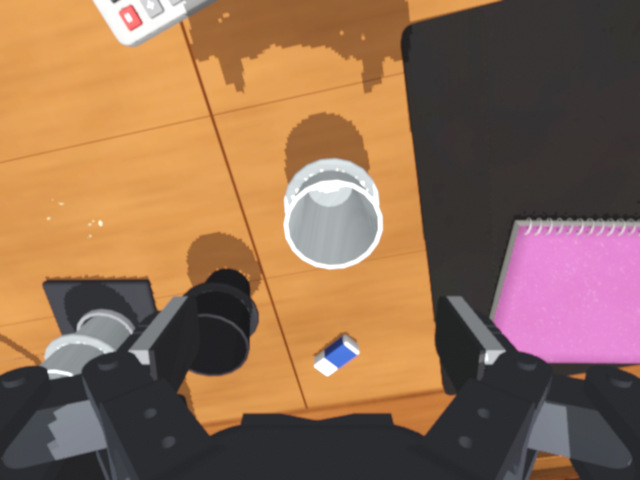

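Call:
{"name": "drive_tool", "arguments": {"rot": [[0,0,-0.01],[0,0,-0.01],[0,0,-0.01],[0,0,-0.01],[0,0,-0.01]], "travel": [[6,9,0],[6,9,15],[6,9,30],[6,9,30],[6,9,30]], "fingers": [0,0,0,0,0]}}

```text
time: 3.17
tcp_pos: [437.4, 230.3, 114.8]
ee_rot: [[-0.96, 0.198, 0.199], [0.194, 0.98, -0.042], [-0.203, -0.002, -0.979]]
contact_force: [-0.1, -0.3, 0.7]
gripper_width: 85.3
```

```bash
python3 - <<'E'
from h import *
from station import ctrl
s=ctrl.read_state(); print(s["time"],s["tcp_pos"],s["dq"])
step(s,[451.7,227.9,46],Rt(-.2,.2))
E
```

```text
3.1667 [437.37 230.32 114.76] [ 0.   -0.01 -0.01 -0.01 -0.01 -0.    0.  ]
rot [-0.  0.  0.] travel [-0.3  0.6 70.3]
```

Pose matches the plan. I'll descend along the tool axis, then close.

Call:
{"name": "drive_tool", "arguments": {"rot": [[0,0,0],[0,0,0],[0,0,0],[0,0,0],[0,0,0],[0,0,0]], "travel": [[0,0.6,20],[0,0.6,40],[0,0.6,55],[0,0.6,65],[0,0.6,70],[0,0.6,70]], "fingers": [0,0,0,0,0,0]}}

```text
time: 3.67
tcp_pos: [451.1, 227.7, 45.3]
ee_rot: [[-0.96, 0.198, 0.198], [0.194, 0.98, -0.042], [-0.202, -0.002, -0.979]]
contact_force: [0.3, -0.9, 0.2]
gripper_width: 85.5
```

Call:
{"name": "drive_tool", "arguments": {"rot": [[0,0,0],[0,0,0],[0,0,0],[0,0,0],[0,0,0],[0,0,0],[0,0,0],[0,0,0],[0,0,0],[0,0,0]], "travel": [[0,0,0],[0,0,0],[0,0,0],[0,0,0],[0,0,0],[0,0,0],[0,0,0],[0,0,0],[0,0,0],[0,0,0]], "fingers": [30,60,75,90,110,130,150,150,150,150], "force": 40}}

```text
time: 4.5
tcp_pos: [450.3, 227.3, 44.6]
ee_rot: [[-0.96, 0.198, 0.197], [0.193, 0.98, -0.043], [-0.202, -0.003, -0.979]]
contact_force: [-0.2, 0.2, 0.9]
gripper_width: 34.7
```

```bash
python3 w.py w3
```

```text
4.5 [450.28 227.31  44.6 ] [-0.16  0.17  0.92] 34.65753659925408 [-0.15  0.48 -0.71  2.14  0.81  0.68 -0.07]
```

View pics/w3.png

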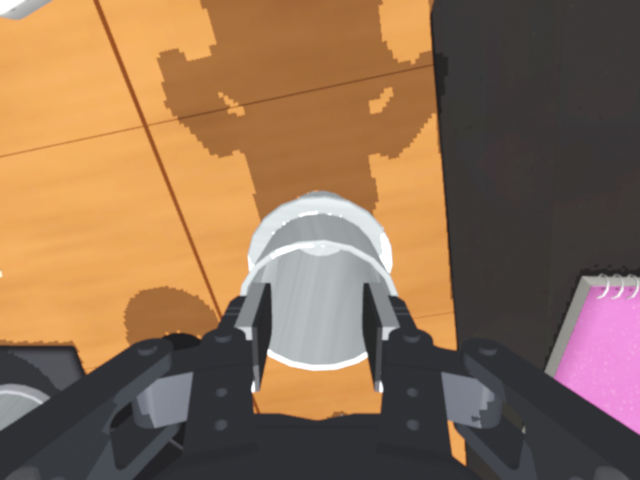

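The opening reads 34.7 mm, which isn't a 58 mm cup held between the pads. I need another view before moving.

```bash
python3 - <<'E'
from h import *
from station import ctrl
c=ctrl.calibration("wrist"); s=ctrl.read_state()
a=np.array([445.3,229.2,0])
for z in (78,42): print(z,proj(c,[a+[31,0,z],a+[-31,0,z],a+[0,31,z],a+[0,-31,z]]).round())
R=s["ee_rot"];p=s["tcp_pos"]
for d in(0,-5,-19,-40): print(d,proj(c,[p+R@[0,17,d],p-R@[0,17,-d]]).round())
im=ctrl.get_image("scene"); cv2.imwrite("pics/s3.png",cv2.resize(im[260:420,180:400],None,fx=3.5,fy=3.5,interpolation=cv2.INTER_CUBIC))
im=ctrl.get_image("top"); cv2.imwrite("pics/t3.png",cv2.resize(im[200:380,100:340],None,fx=3,fy=3,interpolation=cv2.INTER_CUBIC))
E
```

```text
78 [[335. 371.]
 [303. 245.]
 [401. 301.]
 [243. 326.]]
42 [[332. 316.]
 [306. 204.]
 [386. 253.]
 [256. 275.]]
0 [[355. 277.]
 [282. 277.]]
-5 [[356. 281.]
 [281. 281.]]
-19 [[359. 294.]
 [278. 294.]]
-40 [[364. 317.]
 [272. 317.]]
```

View pics/s3.png

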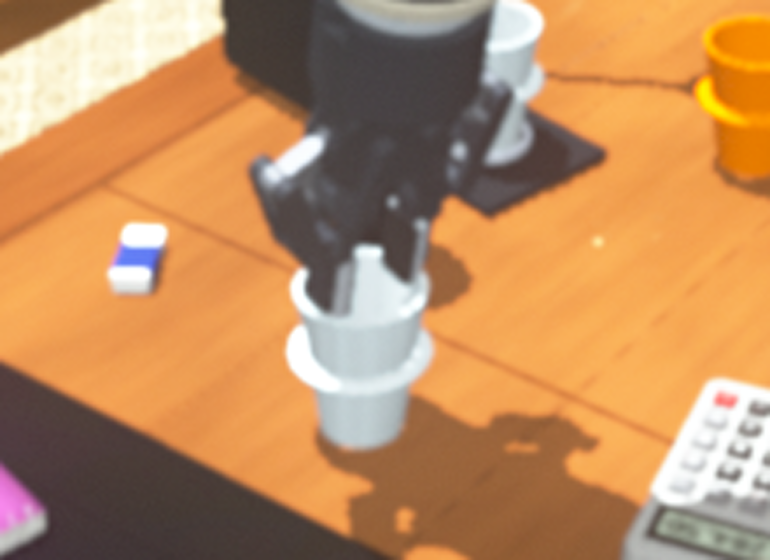

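View pics/t3.png

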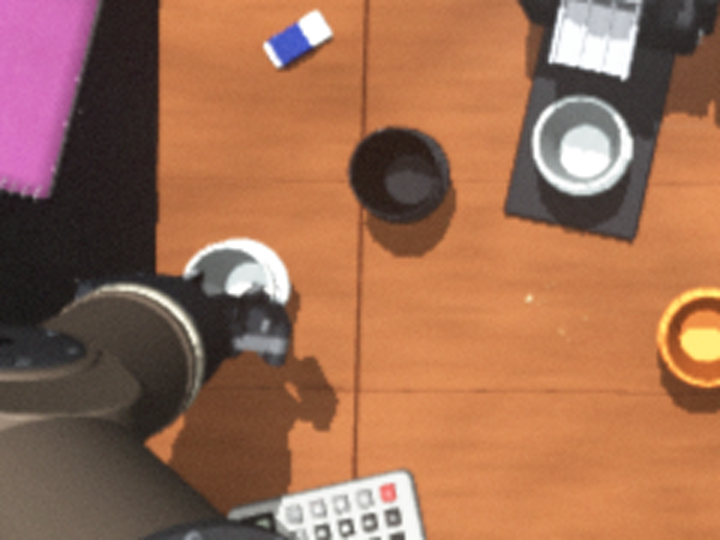

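```bash
python3 - <<'E'
from h import *
from station import ctrl
s=ctrl.read_state();R=s["ee_rot"];p=s["tcp_pos"]
c=ctrl.calibration("scene"); im=cv2.imread("pics/s3.png")
def P(X): return ((proj(c,X)-[180,260]+.5)*3.5)
for d in(0,-19,-40,-73):
  for sg,col in((17,(0,0,255)),(-17,(255,0,0))):
    q=P([p+R@[0,sg,d]])[0]; cv2.circle(im,tuple(int(v) for v in q),4,col,-1); print(d,sg,q.round())
t=np.linspace(0,2*np.pi,60)
for z,r in((78,31),(44,33.5),(0,20)):
    cv2.polylines(im,[P(np.c_[445.3+r*np.cos(t),229.2+r*np.sin(t),0*t+z]).astype(np.int32)],True,(0,255,0),1)
cv2.imwrite("pics/s3m.png",im)
E
```

```text
0 17 [325. 354.]
0 -17 [381. 324.]
-19 17 [329. 324.]
-19 -17 [386. 295.]
-40 17 [333. 291.]
-40 -17 [391. 262.]
-73 17 [340. 237.]
-73 -17 [399. 209.]
```

View pics/s3m.png

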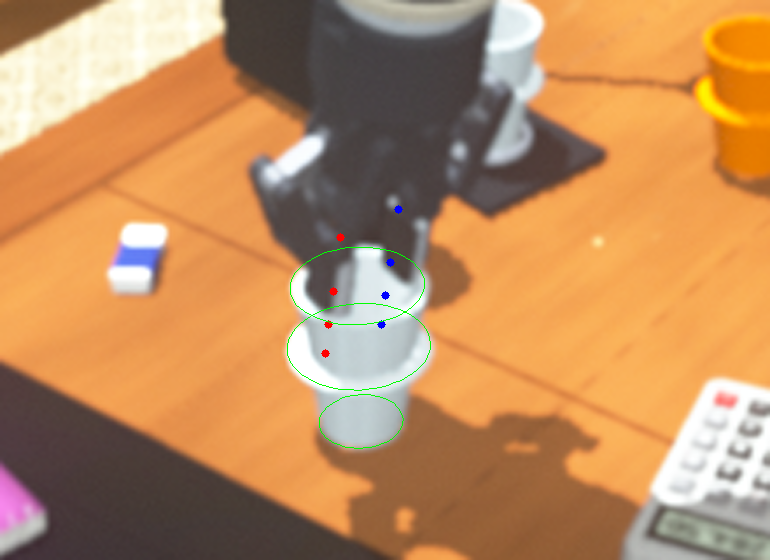

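```bash
python3 - <<'E'
from h import *
from station import ctrl
s=ctrl.read_state();R=s["ee_rot"];p=s["tcp_pos"]; print(s["joint_efforts"],s["moment"])
c=ctrl.calibration("wrist"); im=cv2.imread("pics/w3.png")[220:420,200:440]
im=cv2.resize(im,None,fx=3,fy=3,interpolation=cv2.INTER_CUBIC)
for d,col in((0,(0,0,255)),(-19,(0,255,255)),(-40,(255,0,0))):
  for a in(-17,17):
   for b in(-11,11):
    q=(proj(c,[p+R@[b,a,d]])[0]-[200,220]+.5)*3; cv2.circle(im,tuple(int(v) for v in q),4,col,-1)
cv2.imwrite("pics/w3m.png",im)
E
```

```text
[  0.04 -52.02  -8.09 -20.17   0.77   0.15   0.  ] [ 0.07  0.22 -0.03]
```

View pics/w3m.png

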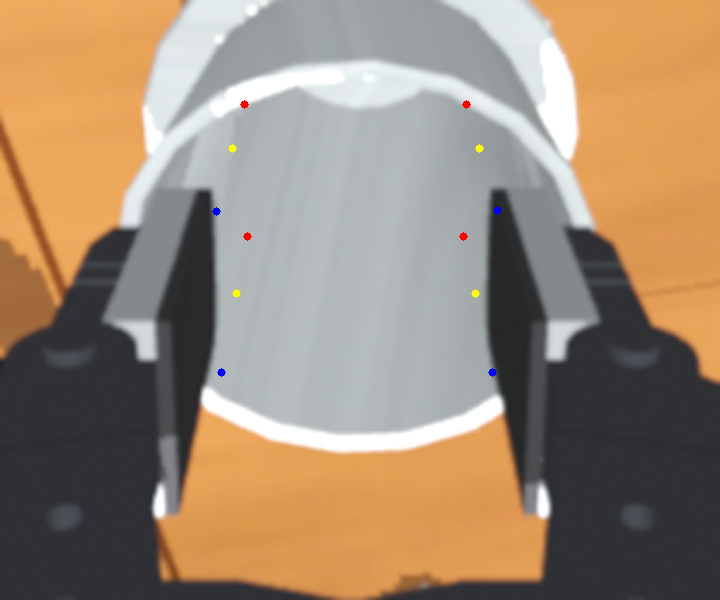

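Both cameras suggest the finger ends are higher than I assumed: they closed at rim height or above it, without touching the cup. I'll back out along the tool axis and check the finger geometry in free air.

Call:
{"name": "drive_tool", "arguments": {"rot": [[0,0,0],[0,0,0],[0,0,0],[0,0,0],[0,0,0],[0,0,0]], "travel": [[0,0,-10],[0,0,-25],[0,0,-45],[0,0,-65],[0,0,-65],[0,0,-65]], "fingers": [150,150,150,150,150,150]}}

```text
time: 5.15
tcp_pos: [438.0, 230.5, 109.0]
ee_rot: [[-0.96, 0.198, 0.199], [0.194, 0.98, -0.042], [-0.203, -0.002, -0.979]]
contact_force: [0.0, -0.1, -0.4]
gripper_width: 35.0
```

```bash
python3 - <<'E'
from h import *
from station import ctrl
s=ctrl.read_state();R=s["ee_rot"];p=s["tcp_pos"]; print(s["time"],p,s["gripper_width"])
for n,(x0,y0,x1,y1) in (("wrist",(200,200,440,420)),("scene",(210,200,370,400))):
    c=ctrl.calibration(n); im=ctrl.get_image(n); cv2.imwrite(f"pics/{n}4.png",im)
    im=cv2.resize(im[y0:y1,x0:x1],None,fx=3,fy=3,interpolation=cv2.INTER_CUBIC)
    for d,col in((0,(0,0,255)),(-19,(0,255,255)),(-40,(255,0,0))):
      for a in(-17,17):
       for b in(-11,11):
        q=(proj(c,[p+R@[b,a,d]])[0]-[x0,y0]+.5)*3; cv2.circle(im,tuple(int(v) for v in q),3,col,-1)
    cv2.imwrite(f"pics/{n}4m.png",im)
E
```

```text
5.15 [438.03 230.48 109.05] 35.03541419637897
```

View pics/wrist4m.png

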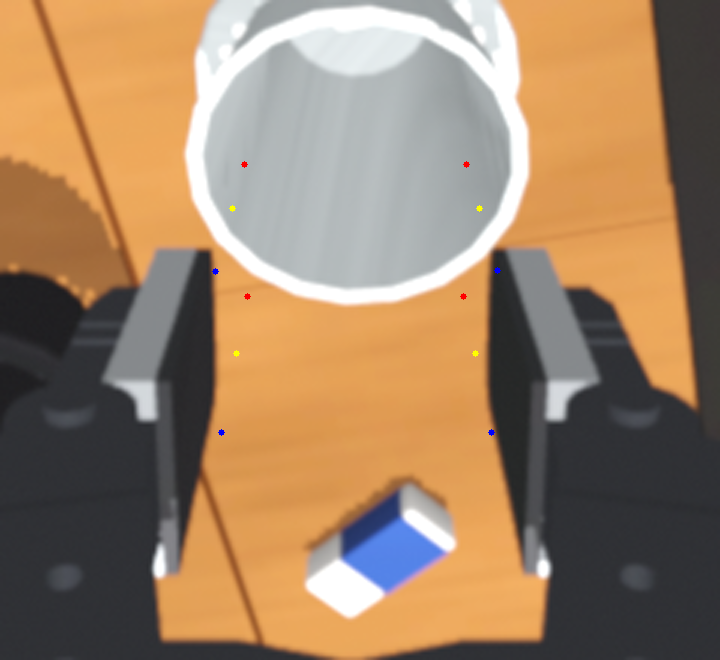

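View pics/scene4m.png

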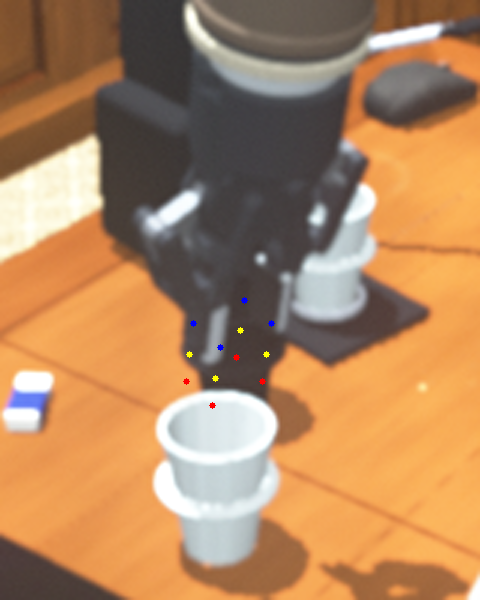

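```bash
python3 - <<'E'
from h import *
from station import ctrl
s=ctrl.read_state()
step(s,[456.9,226.9,20],Rt(-.2,.2))
E
```

```text
rot [-0.  0.  0.] travel [-1.5  1.5 89.9]
```

Call:
{"name": "drive_tool", "arguments": {"rot": [[0,0,0],[0,0,0],[0,0,0],[0,0,0],[0,0,0],[0,0,0],[0,0,0],[0,0,0]], "travel": [[0,0,0],[0,0,0],[0,0,0],[0,0,0],[0,0,0],[0,0,0],[0,0,0],[0,0,0]], "fingers": [100,50,0,0,0,0,0,0]}}

```text
time: 5.92
tcp_pos: [437.6, 230.2, 108.3]
ee_rot: [[-0.96, 0.198, 0.197], [0.193, 0.98, -0.043], [-0.202, -0.003, -0.979]]
contact_force: [0.4, -0.6, -0.8]
gripper_width: 85.3
```

Call:
{"name": "drive_tool", "arguments": {"rot": [[0,0,0],[0,0,0],[0,0,0],[0,0,0],[0,0,0],[0,0,0],[0,0,0],[0,0,0]], "travel": [[-1,1,20],[-1,1,40],[-1,1,55],[-1,1,65],[-1,1,75],[-1,1,83],[-1,1,90],[-1,1,90]], "fingers": [0,0,0,0,0,0,0,0]}}

```text
time: 6.58
tcp_pos: [456.2, 226.8, 19.3]
ee_rot: [[-0.96, 0.198, 0.196], [0.193, 0.98, -0.043], [-0.201, -0.004, -0.98]]
contact_force: [0.7, 0.0, -0.1]
gripper_width: 85.2
```

```bash
python3 - <<'E'
from h import *
from station import ctrl
s=ctrl.read_state(); print(s["time"],s["tcp_pos"],s["contact_force"])
im=ctrl.get_image("scene")[260:420,180:400]; cv2.imwrite("pics/s5.png",cv2.resize(im,None,fx=3,fy=3,interpolation=cv2.INTER_CUBIC))
cv2.imwrite("pics/w5.png",ctrl.get_image("wrist"))
E
```

```text
6.5833 [456.25 226.75  19.32] [ 0.75  0.   -0.1 ]
```

View pics/s5.png

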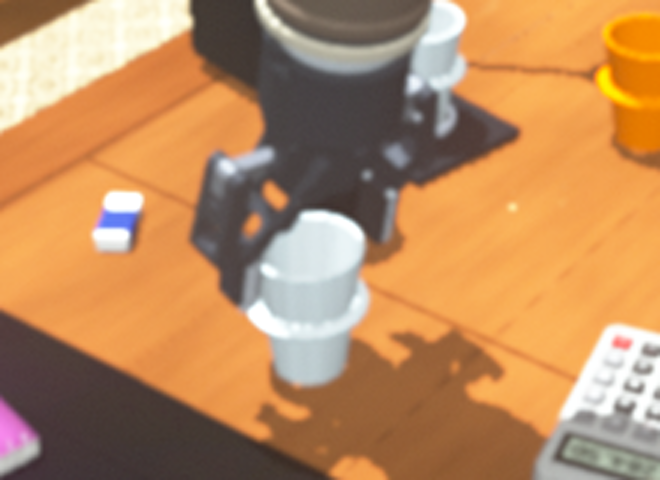

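View pics/w5.png

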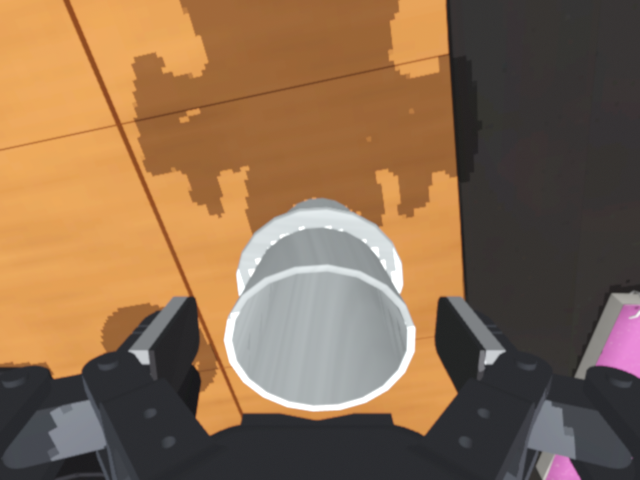

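Call:
{"name": "drive_tool", "arguments": {"rot": [[0,0,0],[0,0,0],[0,0,0],[0,0,0],[0,0,0],[0,0,0],[0,0,0],[0,0,0],[0,0,0]], "travel": [[0,0,0],[0,0,0],[0,0,0],[0,0,0],[0,0,0],[0,0,0],[0,0,0],[0,0,0],[0,0,0]], "fingers": [25,45,60,75,90,105,130,150,150], "force": 40}}

```text
time: 7.43
tcp_pos: [457.1, 227.5, 21.4]
ee_rot: [[-0.96, 0.198, 0.199], [0.193, 0.98, -0.042], [-0.203, -0.002, -0.979]]
contact_force: [-2.4, -1.7, 11.2]
gripper_width: 59.9
```

```bash
python3 w.py w6
```

```text
7.4333 [457.08 227.47  21.45] [-2.42 -1.71 11.24] 59.89284754711074 [-0.18  0.52 -0.67  2.14  0.88  0.65 -0.12]
```

View pics/w6.png

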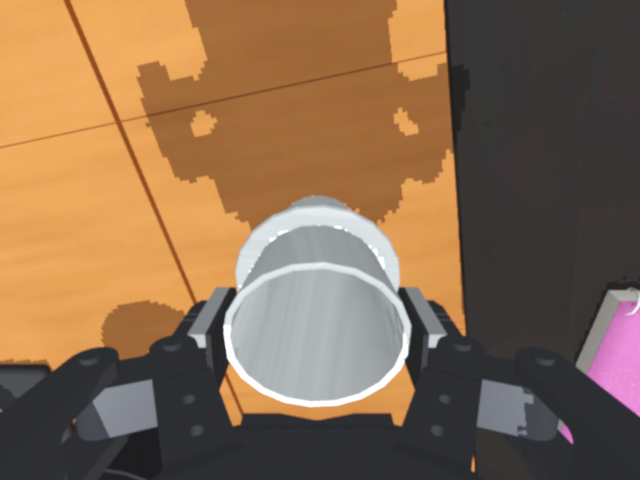

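The cup is gripped at 59.9 mm between the pads (rim ellipse centred near (318,333)). Now I lift it.

Call:
{"name": "drive_tool", "arguments": {"rot": [[0,0,0],[0,0,0],[0,0,0],[0,0,0],[0,0,0],[0,0,0],[0,0,0],[0,0,0]], "travel": [[1,0,-5],[4,0,-20],[9,0,-45],[15,0,-75],[21,0,-105],[28,0,-140],[28,0,-140],[28,0,-140]], "fingers": [150,150,150,150,150,150,150,150]}}

```text
time: 8.15
tcp_pos: [402.4, 239.4, 153.7]
ee_rot: [[-0.96, 0.197, 0.201], [0.193, 0.98, -0.041], [-0.205, -0.001, -0.979]]
contact_force: [1.0, -0.4, -0.1]
gripper_width: 60.1
```

```bash
python3 w.py w7; python3 - <<'E'
from h import *
from station import ctrl
im=ctrl.get_image("scene")[200:420,180:400]; cv2.imwrite("pics/s7.png",cv2.resize(im,None,fx=2.5,fy=2.5,interpolation=cv2.INTER_CUBIC))
s=ctrl.read_state(); step(s,[556-30,-6.9+6,180],Rt(-.2,.2)); print(s["q"])
E
```

```text
8.15 [402.4  239.41 153.7 ] [ 1.01 -0.37 -0.1 ] 60.13131145243551 [-0.04  0.27 -0.88  2.08  0.53  0.86  0.13]
rot [-0.  0.  0.] travel [-171.  -209.4    6.8]
[-0.04  0.27 -0.88  2.08  0.53  0.86  0.13]
```

View pics/s7.png

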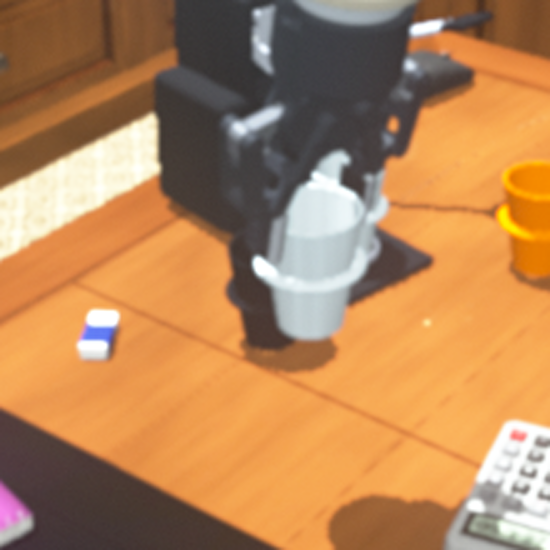

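View pics/w7.png

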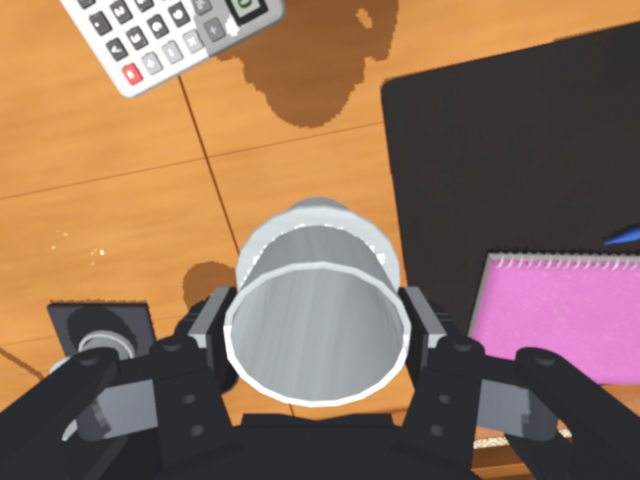

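Call:
{"name": "drive_tool", "arguments": {"rot": [[0,0,0],[0,0,0],[0,0,0],[0,0,0],[0,0,0],[0,0,0],[0,0,0],[0,0,0],[0,0,0],[0,0,0],[0,0,0],[0,0,0]], "travel": [[0,-15,-10],[0,-40,-10],[-10,-70,-10],[-35,-100,-10],[-60,-130,-10],[-90,-160,-5],[-120,-185,0],[-150,-200,5],[-165,-207,7],[-171,-209,7],[-171,-209,7],[-171,-209,7]], "fingers": [150,150,150,150,150,150,150,150,150,150,150,150]}}

```text
time: 9.25
tcp_pos: [525.1, 1.1, 178.9]
ee_rot: [[-0.961, 0.197, 0.195], [0.193, 0.98, -0.042], [-0.199, -0.003, -0.98]]
contact_force: [-0.3, -0.1, -1.1]
gripper_width: 60.2
```

```bash
python3 w.py w8; python3 - <<'E'
from h import *
from station import ctrl
c=ctrl.calibration("top"); im=ctrl.get_image("top"); cv2.imwrite("pics/t8.png",cv2.resize(im[130:340,150:410],None,fx=2.8,fy=2.8,interpolation=cv2.INTER_CUBIC))
im=ctrl.get_image("scene")[160:360,220:440]; cv2.imwrite("pics/s8.png",cv2.resize(im,None,fx=2.8,fy=2.8,interpolation=cv2.INTER_CUBIC))
s=ctrl.read_state(); step(s,[556,-6.9,150],Rt(-.2,.2)); print(s["q"])
c=ctrl.calibration("wrist"); print(proj(c,[[545,-5.2,86]]))
E
```

```text
9.25 [525.13   1.15 178.86] [-0.26 -0.1  -1.09] 60.241225458689335 [ 0.48  0.27 -0.76  1.98  0.38  0.82  0.88]
rot [-0.  0.  0.] travel [-25.3  -2.2  35.5]
[ 0.48  0.27 -0.76  1.98  0.38  0.82  0.89]
[[314.01 226.99]]
```

View pics/s8.png

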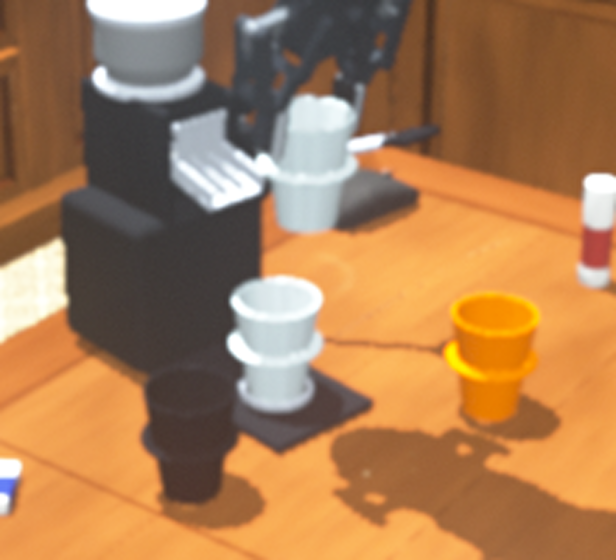

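View pics/w8.png

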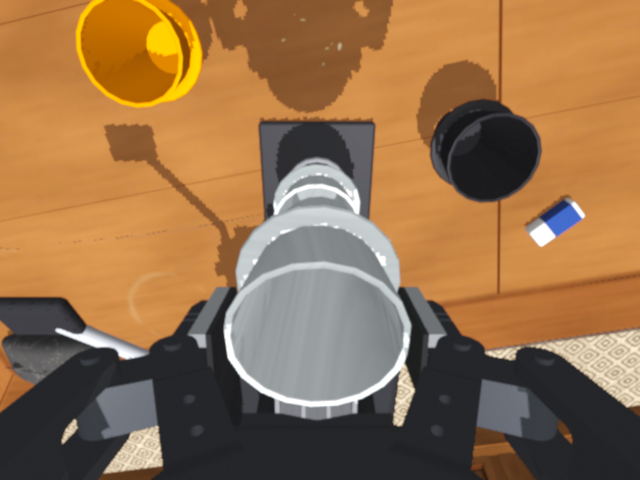

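Call:
{"name": "drive_tool", "arguments": {"rot": [[0,0,0],[0,0,0],[0,0,0],[0,0,0],[0,0,0]], "travel": [[-15,0,5],[-25,-0.5,20],[-25,-0.5,35],[-25,-0.5,35],[-25,-0.5,35]], "fingers": [150,150,150,150,150]}}

```text
time: 9.82
tcp_pos: [555.8, -5.6, 150.4]
ee_rot: [[-0.961, 0.196, 0.195], [0.192, 0.981, -0.042], [-0.2, -0.003, -0.98]]
contact_force: [-0.4, -0.0, 0.0]
gripper_width: 59.5
```

```bash
python3 w.py w9; python3 - <<'E'
from h import *
from station import ctrl
c=ctrl.calibration("scene"); im=ctrl.get_image("scene"); 
s=ctrl.read_state(); p=s["tcp_pos"]; cup=p+np.array([-11.8,1.7,-21.4]); print("cup est",cup)
t=np.linspace(0,2*np.pi,60)
im=cv2.resize(im[160:360,220:440],None,fx=2.8,fy=2.8,interpolation=cv2.INTER_CUBIC)
for ctr,col in((cup,(0,0,255)),(np.array([545,-4,8.]),(0,255,0))):
  for z,r in((78,31),(44,33.5),(0,20)):
    q=(proj(c,np.c_[ctr[0]+r*np.cos(t),ctr[1]+r*np.sin(t),0*t+z+ctr[2]])-[220,160]+.5)*2.8
    cv2.polylines(im,[q.astype(np.int32)],True,col,1)
cv2.imwrite("pics/s9.png",im)
im=ctrl.get_image("top"); cv2.imwrite("pics/t9.png",cv2.resize(im[130:340,150:410],None,fx=2.8,fy=2.8,interpolation=cv2.INTER_CUBIC))
E
```

```text
9.8167 [555.83  -5.59 150.37] [-0.36 -0.03  0.  ] 59.53440716009606 [ 0.44  0.35 -0.72  1.95  0.46  0.78  0.84]
cup est [544.92  -3.93 130.19]
```

View pics/s9.png

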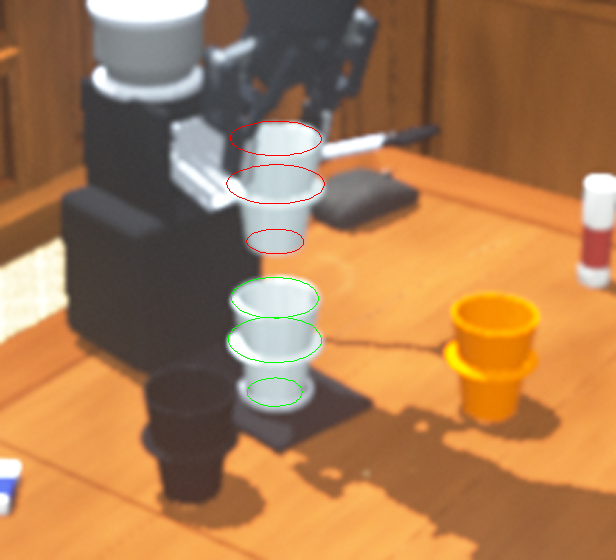

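View pics/w9.png

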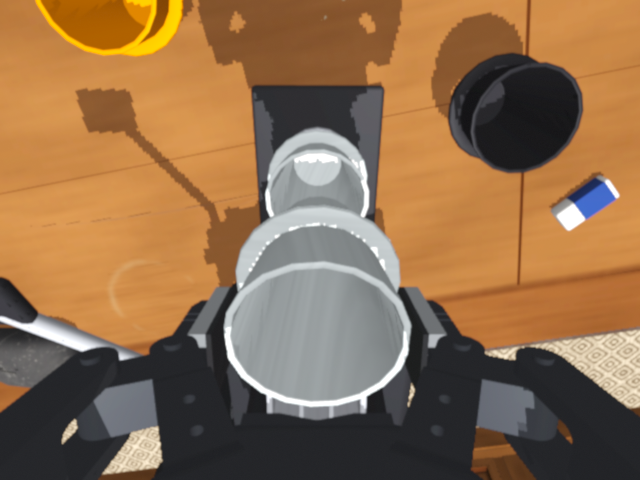

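View pics/t9.png

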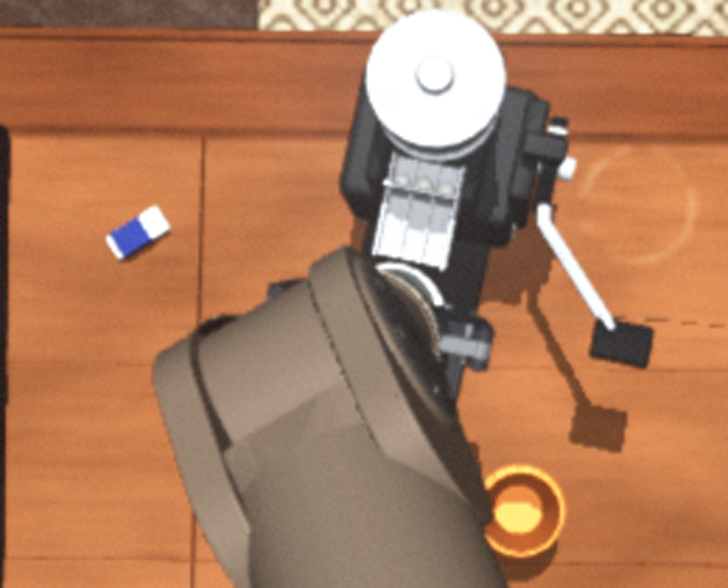

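Call:
{"name": "drive_tool", "arguments": {"rot": [[0,0,0],[0,0,0],[0,0,0],[0,0,0],[0,0,0],[0,0,0]], "travel": [[4,0,15],[7,0,29],[10,0,44],[12,0,54],[14,0,63],[14,0,63]], "fingers": [150,150,150,150,150,150]}}

```text
time: 10.47
tcp_pos: [555.1, -6.5, 85.1]
ee_rot: [[-0.961, 0.198, 0.195], [0.193, 0.98, -0.043], [-0.2, -0.003, -0.98]]
contact_force: [-0.1, -0.2, -0.6]
gripper_width: 59.9
```

```bash
python3 w.py w10
```

```text
10.4667 [555.11  -6.46  85.13] [-0.14 -0.25 -0.6 ] 59.86567490933893 [ 0.37  0.43 -0.65  2.03  0.58  0.65  0.71]
```

View pics/w10.png

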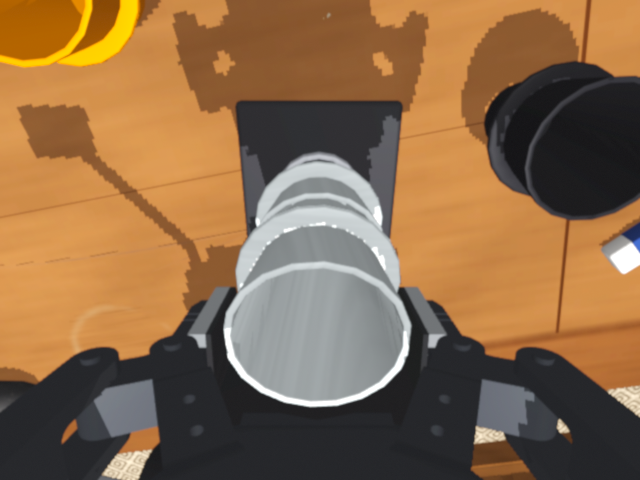

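Call:
{"name": "drive_tool", "arguments": {"rot": [[0,0,0],[0,0,0],[0,0,0],[0,0,0],[0,0,0]], "travel": [[1,0,5],[2,0,10],[3,0,14],[3.4,0,16.5],[3.4,0,16.5]], "fingers": [150,150,150,150,150]}}

```text
time: 10.93
tcp_pos: [555.7, -6.5, 68.9]
ee_rot: [[-0.96, 0.198, 0.196], [0.193, 0.98, -0.043], [-0.201, -0.003, -0.98]]
contact_force: [-0.6, -0.1, -1.2]
gripper_width: 59.7
```

```bash
python3 w.py w11; python3 - <<'E'
from h import *
from station import ctrl
im=ctrl.get_image("scene")[160:360,220:440]; cv2.imwrite("pics/s11.png",cv2.resize(im,None,fx=2.8,fy=2.8,interpolation=cv2.INTER_CUBIC))
E
```

```text
10.9333 [555.7   -6.53  68.92] [-0.63 -0.09 -1.23] 59.72609425907312 [ 0.35  0.46 -0.62  2.04  0.62  0.62  0.68]
```

View pics/s11.png

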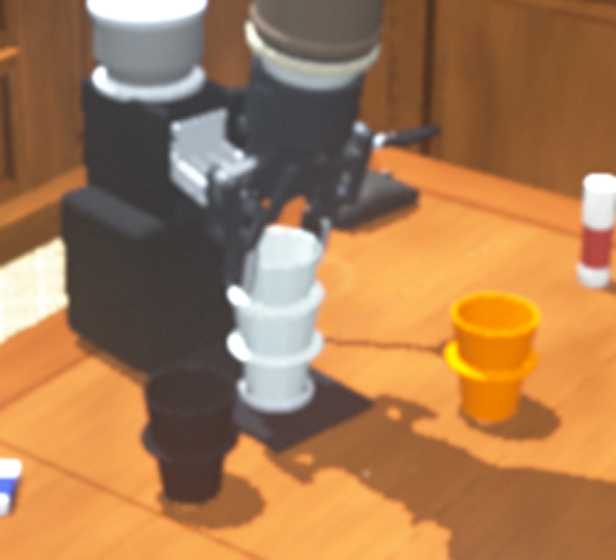

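Nearly seated. I'll go down in small steps until contact shows.

Call:
{"name": "drive_tool", "arguments": {"rot": [[0,0,0],[0,0,0],[0,0,0]], "travel": [[0.2,0,1],[0.4,0,2],[0.4,0,2]], "fingers": [150,150,150]}}

```text
time: 11.28
tcp_pos: [556.6, -6.6, 67.9]
ee_rot: [[-0.96, 0.198, 0.198], [0.193, 0.98, -0.043], [-0.203, -0.003, -0.979]]
contact_force: [0.1, -0.9, 3.3]
gripper_width: 59.8
```

Call:
{"name": "drive_tool", "arguments": {"rot": [[0,0,0],[0,0,0],[0,0,0]], "travel": [[0.1,0,0.5],[0.2,0,1],[0.2,0,1]], "fingers": [150,150,150]}}

```text
time: 11.53
tcp_pos: [557.4, -6.8, 67.7]
ee_rot: [[-0.96, 0.198, 0.2], [0.193, 0.98, -0.043], [-0.204, -0.003, -0.979]]
contact_force: [-3.8, -2.3, 11.5]
gripper_width: 60.2
```

Contact at 67.7 mm, against 67.4 expected for a full nest. Release it gently.

Call:
{"name": "drive_tool", "arguments": {"rot": [[0,0,0],[0,0,0],[0,0,0],[0,0,0],[0,0,0],[0,0,0],[0,0,0],[0,0,0]], "travel": [[0,0,-1],[0,0,-1],[0,0,-1],[0,0,-1],[0,0,-1],[0,0,-1],[0,0,-1],[0,0,-1]], "fingers": [70,60,50,40,20,0,0,0]}}

```text
time: 12.2
tcp_pos: [555.8, -6.4, 67.3]
ee_rot: [[-0.96, 0.198, 0.197], [0.193, 0.98, -0.043], [-0.202, -0.003, -0.979]]
contact_force: [0.3, -0.2, 1.2]
gripper_width: 85.4
```

```bash
python3 w.py w12; python3 - <<'E'
from h import *
from station import ctrl
im=ctrl.get_image("scene")[160:360,220:440]; cv2.imwrite("pics/s12.png",cv2.resize(im,None,fx=2.8,fy=2.8,interpolation=cv2.INTER_CUBIC))
E
```

```text
12.2 [555.8   -6.39  67.33] [ 0.33 -0.23  1.15] 85.40402148229687 [ 0.34  0.46 -0.62  2.05  0.62  0.61  0.68]
```

View pics/s12.png

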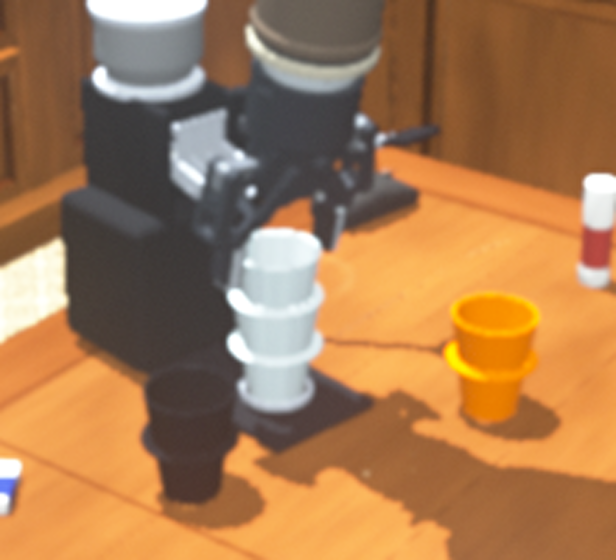

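View pics/w12.png

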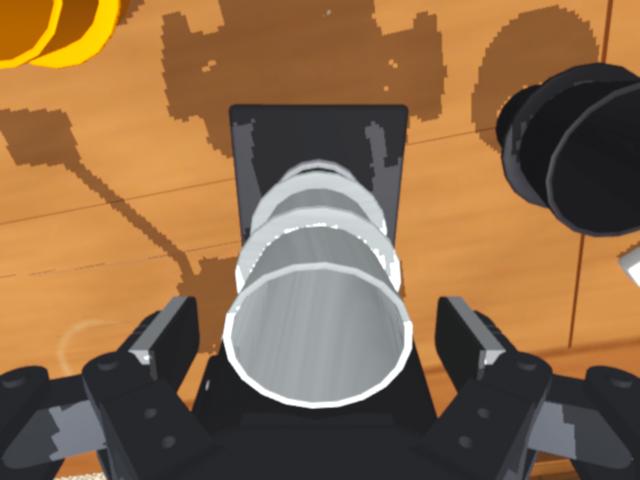

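The cup is released and nested upright: its ring sits on the holder rim in the scene view, and its outline in the wrist view hasn't shifted. I'll back out along the tool axis and shut the fingers on the way.

Call:
{"name": "drive_tool", "arguments": {"rot": [[0,0,0],[0,0,0],[0,0,0],[0,0,0],[0,0,0],[0,0,0],[0,0,0],[0,0,0],[0,0,0],[0,0,0]], "travel": [[0,0,-10],[0,0,-30],[0,0,-55],[0,0,-80],[0,0,-110],[0,0,-140],[0,0,-160],[0,0,-160],[0,0,-160],[0,0,-160]], "fingers": [0,0,0,0,100,200,255,255,255,255]}}

```text
time: 13.13
tcp_pos: [523.9, 0.2, 224.0]
ee_rot: [[-0.96, 0.198, 0.197], [0.193, 0.98, -0.043], [-0.201, -0.003, -0.979]]
contact_force: [0.2, 0.2, 0.0]
gripper_width: 12.2
```

```bash
python3 w.py w13; python3 - <<'E'
from h import *
from station import ctrl
s=ctrl.read_state();R=s["ee_rot"];p=s["tcp_pos"]
c=ctrl.calibration("scene"); im=ctrl.get_image("scene"); cv2.imwrite("pics/scene13.png",im)
x0,y0=220,110
im=cv2.resize(im[y0:y0+210,x0:x0+220],None,fx=2.8,fy=2.8,interpolation=cv2.INTER_CUBIC)
for d,col in((0,(0,0,255)),(-19,(0,255,255)),(-40,(255,0,0))):
    q=(proj(c,[p+R@[0,0,d]])[0]-[x0,y0]+.5)*2.8; cv2.circle(im,tuple(int(v) for v in q),3,col,-1)
cv2.imwrite("pics/s13.png",im)
im=ctrl.get_image("top"); cv2.imwrite("pics/t13.png",cv2.resize(im[130:340,150:410],None,fx=2.8,fy=2.8,interpolation=cv2.INTER_CUBIC))
step(s,[537.5,-156.8,180],Rt(-.2,.2))
E
```

```text
13.1333 [523.85   0.16 223.95] [0.21 0.21 0.01] 12.226283636294964 [ 0.53  0.22 -0.8   1.91  0.31  0.91  0.96]
rot [-0.  0.  0.] travel [ -34.9 -151.    51.9]
```

View pics/s13.png

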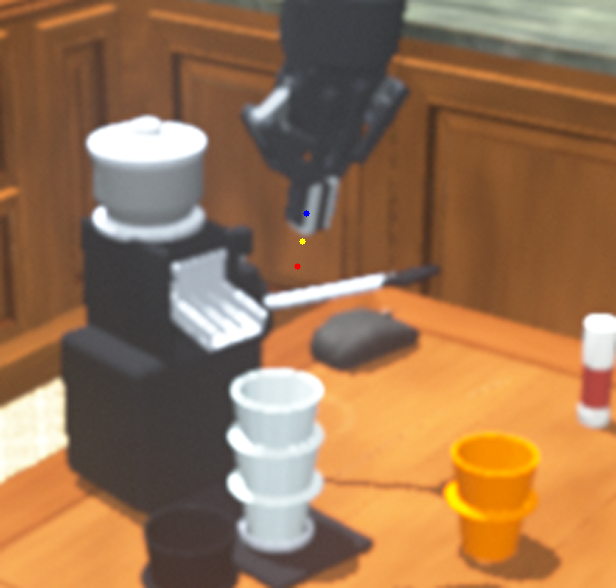

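View pics/w13.png

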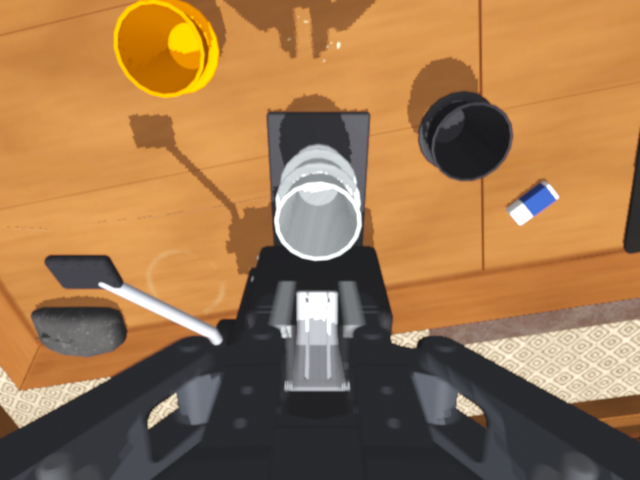

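View pics/t13.png

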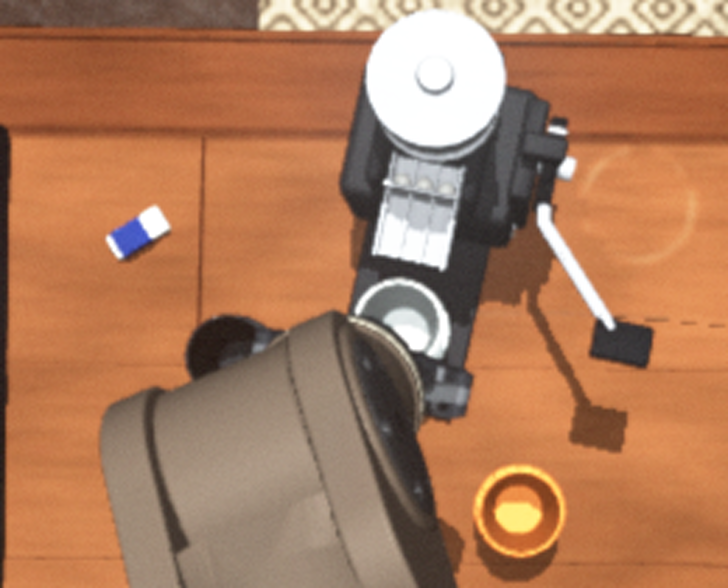

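The nest is confirmed: the scene view shows the stack with an even rim at crop (277,390), and in the top view the rim is round and sits under the chute. The eraser hasn't moved. Next I go over the paddle.

Call:
{"name": "drive_tool", "arguments": {"rot": [[0,0,0],[0,0,0],[0,0,0],[0,0,0],[0,0,0],[0,0,0],[0,0,0],[0,0,0],[0,0,0]], "travel": [[-3,-20,0],[-8,-50,0],[-15,-80,0],[-22,-110,10],[-28,-135,25],[-34,-151,40],[-34,-151,52],[-34,-151,52],[-34,-151,52]], "fingers": [255,255,255,255,255,255,255,255,255]}}

```text
time: 14.03
tcp_pos: [536.7, -155.0, 179.4]
ee_rot: [[-0.961, 0.196, 0.195], [0.192, 0.981, -0.041], [-0.199, -0.002, -0.98]]
contact_force: [-0.2, 1.0, -0.3]
gripper_width: -0.2
```

```bash
python3 w.py w14; python3 - <<'E'
from h import *
from station import ctrl
s=ctrl.read_state();R=s["ee_rot"];p=s["tcp_pos"]
x0,y0=260,130
c=ctrl.calibration("scene"); im=ctrl.get_image("scene")
im=cv2.resize(im[y0:y0+190,x0:x0+200],None,fx=3,fy=3,interpolation=cv2.INTER_CUBIC)
for X,col in((p,(0,0,255)),(p-27*R[:,2],(0,255,255)),(np.array([531,-155.5,168]),(0,255,0))):
    q=(proj(c,[X])[0]-[x0,y0]+.5)*3; cv2.circle(im,tuple(int(v) for v in q),3,col,-1)
cv2.imwrite("pics/s14.png",im)
E
```

```text
14.0333 [ 536.74 -155.04  179.39] [-0.2   0.98 -0.35] -0.18982147951387296 [ 0.75  0.32 -0.71  1.91  0.32  0.81  1.27]
```

View pics/s14.png

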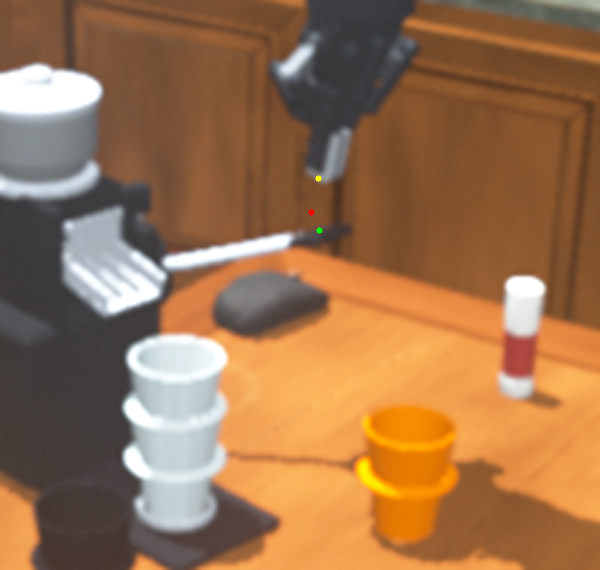

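View pics/w14.png

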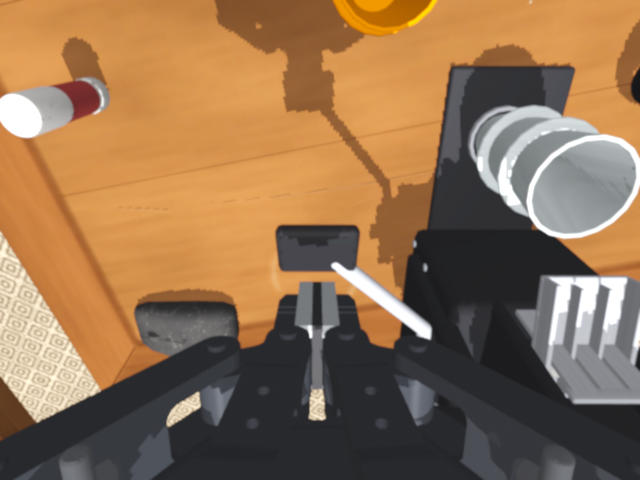

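```bash
python3 - <<'E'
from h import *
from station import ctrl
s=ctrl.read_state();R=s["ee_rot"];p=s["tcp_pos"]
c=ctrl.calibration("wrist")
print("pad centre",ray(c,[[318,249]],168),"edges",ray(c,[[318,228]],172.5),ray(c,[[318,270]],163), ray(c,[[276,249],[359,249]],168))
ct=ctrl.calibration("top"); print(ray(ct,[[150+621/2.8,130+342/2.8]],168))
print("tip",p-27*R[:,2])
step(s,p+[0,0,-10],R); step(s,p+[0,0,-100],R)
E
```

```text
pad centre [[ 530.33 -153.29  168.  ]] edges [[ 516.91 -150.63  172.5 ]] [[ 545.34 -156.25  163.  ]] [[ 526.36 -173.33  168.  ]
 [ 534.21 -133.73  168.  ]]
[[ 530.4  -155.82  168.  ]]
tip [ 532.31 -153.58  207.38]
rot [0. 0. 0.] travel [2.  0.  9.8]
rot [0. 0. 0.] travel [20.2  0.2 97.9]
```

Call:
{"name": "drive_tool", "arguments": {"rot": [[0,0,0],[0,0,0],[0,0,0],[0,0,0],[0,0,0],[0,0,0],[0,0,0],[0,0,0],[0,0,0],[0,0,0]], "travel": [[4,0,10],[7,0,25],[9,0,35],[10,0,41],[12,0,48],[13,0,55],[14,0,61],[16,0,68],[16,0,68],[16,0,68]], "fingers": [255,255,255,255,255,255,255,255,255,255]}}

```text
time: 14.97
tcp_pos: [535.5, -156.1, 110.5]
ee_rot: [[-0.96, 0.197, 0.197], [0.193, 0.98, -0.042], [-0.202, -0.003, -0.979]]
contact_force: [-1.6, 0.6, 3.8]
gripper_width: -0.0
```

```bash
cat > l.py <<'E'
import sys
from h import *
from station import ctrl
s=ctrl.read_state();R=s["ee_rot"];p=s["tcp_pos"]; n=sys.argv[1]
print(s["time"],p,s["contact_force"],"tip",p-27*R[:,2])
im=ctrl.get_image("scene"); cv2.imwrite(f"pics/s{n}.png",cv2.resize(im[150:320,250:400],None,fx=3.4,fy=3.4,interpolation=cv2.INTER_CUBIC))
im=ctrl.get_image("top"); cv2.imwrite(f"pics/t{n}.png",cv2.resize(im[160:290,250:410],None,fx=4,fy=4,interpolation=cv2.INTER_CUBIC))
E
python3 l.py 15
```

```text
14.9667 [ 535.48 -156.06  110.5 ] [-1.64  0.57  3.83] tip [ 530.15 -154.92  136.95]
```

View pics/s15.png

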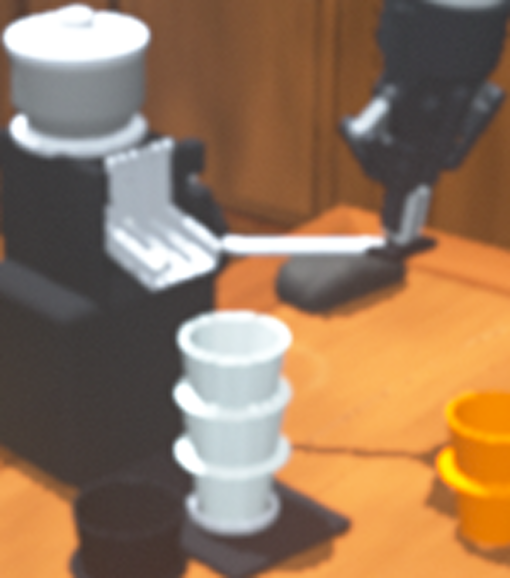

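View pics/t15.png

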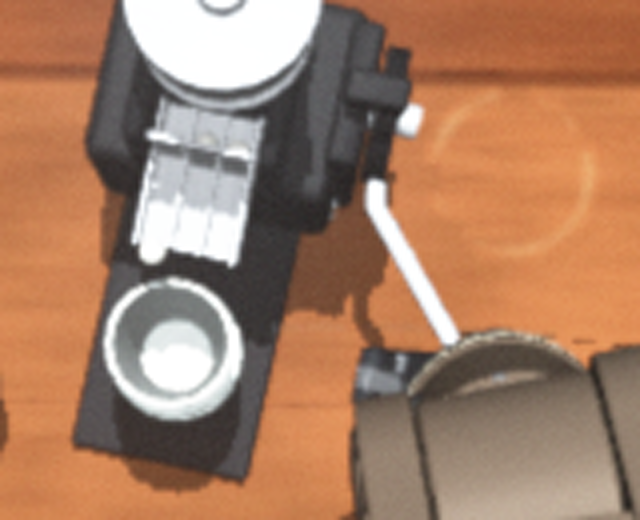

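The lever works. The first mint is rolling off the lip at top-crop (152,255), and I read 3.8 N at the paddle. Pressing on.

Call:
{"name": "drive_tool", "arguments": {"rot": [[0,0,0],[0,0,0],[0,0,0],[0,0,0],[0,0,0],[0,0,0],[0,0,0],[0,0,0],[0,0,0],[0,0,0],[0,0,0]], "travel": [[1,0,5],[2,0,10],[3,0,15],[4,0,20],[5,0,25],[5,0,25],[6,0,30],[7,0,34],[8,0,39],[8,0,39],[8,0,39]], "fingers": [255,255,255,255,255,255,255,255,255,255,255]}}

```text
time: 15.98
tcp_pos: [536.6, -156.4, 71.4]
ee_rot: [[-0.96, 0.198, 0.199], [0.193, 0.98, -0.043], [-0.204, -0.003, -0.979]]
contact_force: [1.9, 0.1, 4.2]
gripper_width: -0.1
```

```bash
python3 l.py 16
```

```text
15.9833 [ 536.57 -156.42   71.44] [1.87 0.12 4.23] tip [ 531.2  -155.27   97.87]
```

View pics/t16.png

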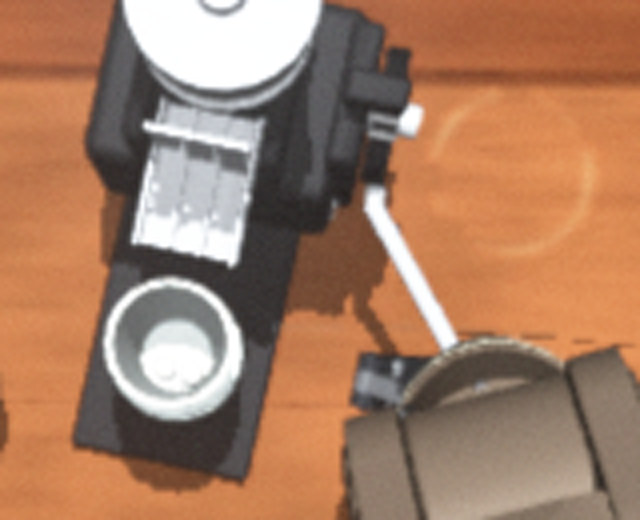

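View pics/s16.png

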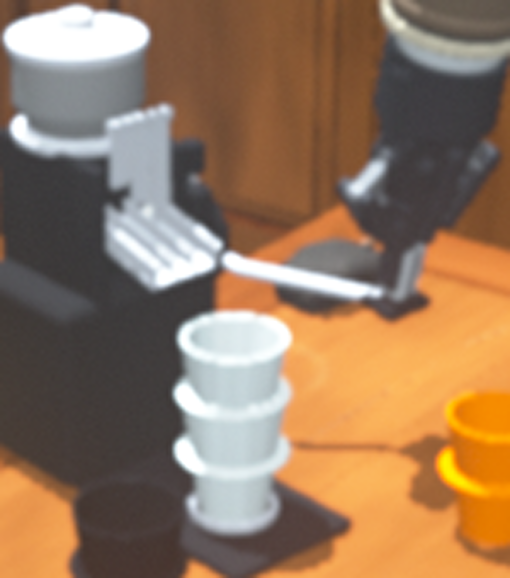

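Call:
{"name": "drive_tool", "arguments": {"rot": [[0,0,0],[0,0,0],[0,0,0]], "travel": [[0.4,0,2],[0.8,0,4],[0.8,0,4]], "fingers": [255,255,255]}}

```text
time: 16.33
tcp_pos: [536.0, -156.5, 67.1]
ee_rot: [[-0.96, 0.198, 0.198], [0.193, 0.98, -0.043], [-0.203, -0.003, -0.979]]
contact_force: [2.6, -0.5, 5.2]
gripper_width: -0.0
```

Call:
{"name": "drive_tool", "arguments": {"rot": [[0,0,0],[0,0,0],[0,0,0]], "travel": [[0.4,0,2],[0.8,0,4],[0.8,0,4]], "fingers": [255,255,255]}}

```text
time: 16.58
tcp_pos: [536.1, -156.5, 63.1]
ee_rot: [[-0.96, 0.198, 0.198], [0.193, 0.98, -0.043], [-0.203, -0.003, -0.979]]
contact_force: [2.4, -0.6, 5.8]
gripper_width: -0.1
```

```bash
python3 l.py 17; python3 w.py w17
```

```text
16.5833 [ 536.14 -156.55   63.1 ] [ 2.37 -0.62  5.81] tip [ 530.78 -155.39   89.54]
16.6833 [ 536.1  -156.54   63.24] [ 2.39 -0.34  6.34] 0.0006540263203448559 [ 0.63  0.46 -0.58  2.05  0.52  0.55  1.07]
```

View pics/s17.png

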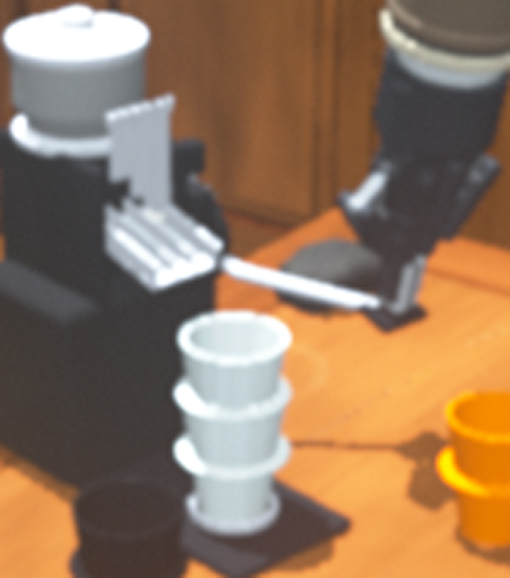

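View pics/t17.png

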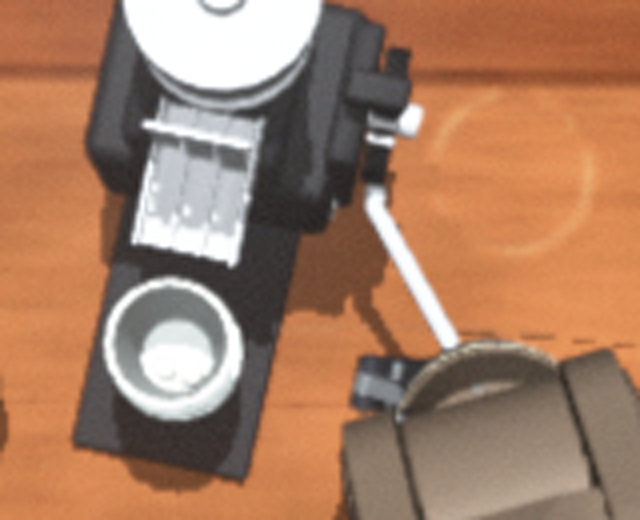

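View pics/w17.png

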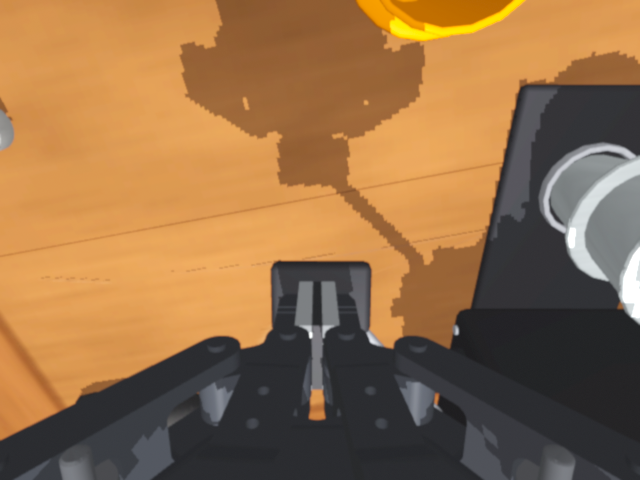

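```bash
python3 - <<'E'
from h import *
from station import ctrl
c=ctrl.calibration("wrist"); ex,ey=disp(-.2); o=np.array([545,-4.5,0])
# refine origin by paddle at rest measured (530.4,-154.3)
o=np.array([530.4,-154.3,0])-18*ex+150*ey; print("o",o)
for th in(.5,.56,.62,.66,.70,.74):
    a=th-.33; X=lambda l,y,h:o+(130-l*np.cos(a)-h*np.sin(a))*ex+y*ey+np.array([0,0,125-l*np.sin(a)+h*np.cos(a)])
    print(th,proj(c,[X(135,-150,4),X(135,-130,4),X(135,-170,4)]).round(1).tolist(),X(120,-150,4)[2].round(1))
im=cv2.imread("pics/w17.png"); g=cv2.cvtColor(im,cv2.COLOR_BGR2GRAY); print(g[252:285,285],g[252:285,320])
t=cv2.imread("pics/t17.png"); cv2.imwrite("pics/t17z.png",cv2.resize(ctrl.get_image("top")[180:265,270:335],None,fx=7,fy=7,interpolation=cv2.INTER_CUBIC))
E
```

```text
o [542.56  -3.71   0.  ]
0.5 [[321.4, 278.6], [380.5, 278.7], [262.4, 278.5]] 108.6
0.56 [[321.2, 269.3], [377.1, 269.4], [265.4, 269.2]] 101.5
0.62 [[321.1, 262.1], [374.0, 262.2], [268.1, 262.0]] 94.5
0.66 [[320.9, 258.4], [372.1, 258.5], [269.8, 258.3]] 89.9
0.7 [[320.8, 255.4], [370.3, 255.5], [271.4, 255.3]] 85.3
0.74 [[320.7, 253.2], [368.6, 253.3], [272.9, 253.1]] 80.8
[175 175 176 177 178 179 180 174 146  87  41  40  42  45  47  50  52  55
  58  60  59  59  59  59  59  59  59  59  59  58  59  59  59] [174 174 169 157 155 170 174 168 143  91  47  40  43  45  48  51  54  56
  59  60  61  61  61  61  61  61  61  61  61  59  59  59  58]
```

View pics/t17z.png

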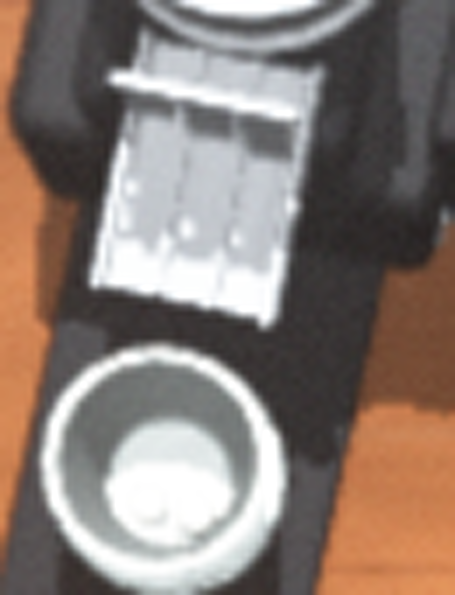

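Call:
{"name": "drive_tool", "arguments": {"rot": [[0,0,0],[0,0,0],[0,0,0],[0,0,0]], "travel": [[0.2,0,1],[0.4,0,2],[0.5,0,2.5],[0.5,0,2.5]], "fingers": [255,255,255,255]}}

```text
time: 17.12
tcp_pos: [536.4, -156.6, 60.8]
ee_rot: [[-0.96, 0.198, 0.199], [0.193, 0.98, -0.043], [-0.204, -0.003, -0.979]]
contact_force: [1.3, 1.2, 6.9]
gripper_width: -0.1
```

```bash
python3 l.py 18; python3 w.py w18; python3 - <<'E'
from h import *
from station import ctrl
a=ctrl.get_image("top")[180:265,270:335]; cv2.imwrite("pics/t18z.png",cv2.resize(a,None,fx=7,fy=7,interpolation=cv2.INTER_CUBIC))
b=a[40:75,5:45].astype(float); b=np.clip((b-120)/135*255,0,255).astype(np.uint8)
cv2.imwrite("pics/t18c.png",cv2.resize(b,None,fx=14,fy=14,interpolation=cv2.INTER_CUBIC))
s=ctrl.get_image("scene")[200:260,270:350]; cv2.imwrite("pics/s18z.png",cv2.resize(s,None,fx=8,fy=8,interpolation=cv2.INTER_CUBIC))
E
```

```text
17.1167 [ 536.38 -156.63   60.83] [1.28 1.2  6.89] tip [ 531.01 -155.47   87.26]
17.2167 [ 536.39 -156.57   60.88] [1.83 0.17 6.61] 0.19933545950767453 [ 0.63  0.46 -0.57  2.05  0.52  0.54  1.07]
```

View pics/t18c.png

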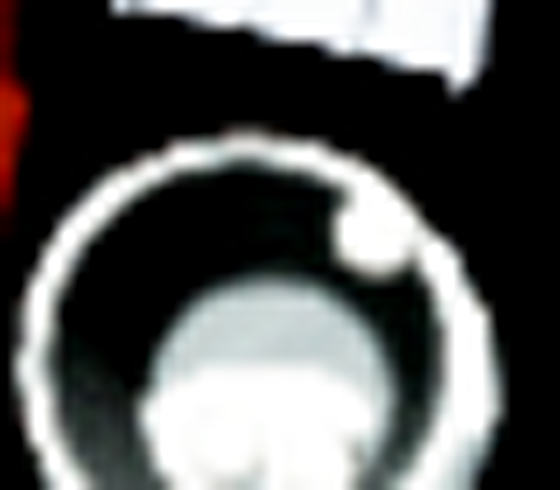

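View pics/s18z.png

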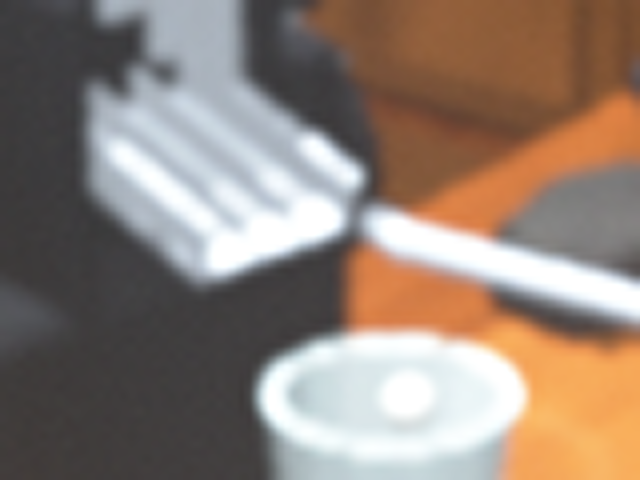

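View pics/w18.png

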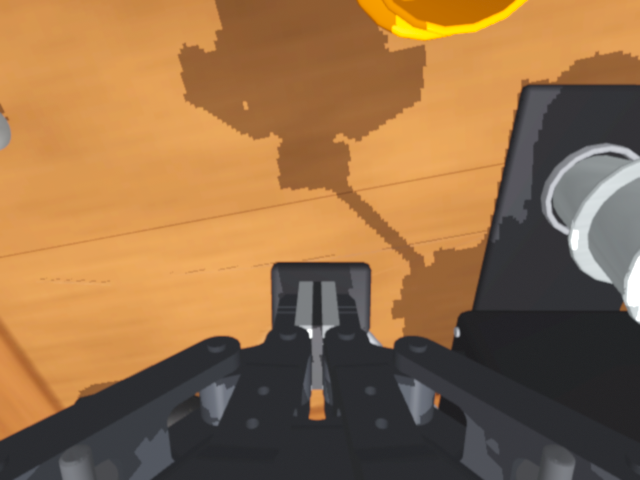

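The third mint was caught in mid-fall into the cup (scene crop (407,395)), so the lever has just passed about 0.65. I'll go slightly further so it sits securely past the third click, then let everything settle.

Call:
{"name": "drive_tool", "arguments": {"rot": [[0,0,0],[0,0,0],[0,0,0],[0,0,0],[0,0,0],[0,0,0],[0,0,0],[0,0,0],[0,0,0],[0,0,0],[0,0,0],[0,0,0]], "travel": [[0.2,0,1],[0.4,0,2],[0.6,0,3],[0.6,0,3],[0.6,0,3],[0.6,0,3],[0.6,0,3],[0.6,0,3],[0.6,0,3],[0.6,0,3],[0.6,0,3],[0.6,0,3]], "fingers": [255,255,255,255,255,255,255,255,255,255,255,255]}}

```text
time: 18.37
tcp_pos: [536.2, -156.6, 57.8]
ee_rot: [[-0.96, 0.198, 0.199], [0.193, 0.98, -0.043], [-0.203, -0.003, -0.979]]
contact_force: [1.9, -0.2, 7.1]
gripper_width: 0.1
```

```bash
python3 l.py 19; python3 w.py w19; python3 - <<'E'
from h import *
from station import ctrl
a=ctrl.get_image("top")[180:265,270:335]; 
b=a[35:80,5:55].astype(float); b=np.clip((b-150)/105*255,0,255).astype(np.uint8)
cv2.imwrite("pics/t19c.png",cv2.resize(b,None,fx=11,fy=11,interpolation=cv2.INTER_CUBIC))
im=cv2.imread("pics/w19.png"); g=cv2.cvtColor(im,cv2.COLOR_BGR2GRAY); print(g[258:270,285]); print(g[280,264:280],g[280,364:378])
E
```

```text
18.3667 [ 536.21 -156.59   57.77] [ 1.95 -0.22  7.13] tip [ 530.85 -155.43   84.21]
18.4667 [ 536.2  -156.61   57.77] [1.63 0.06 7.22] 0.25491379628483846 [ 0.62  0.46 -0.57  2.06  0.53  0.54  1.06]
[175 176 177 178 176 163 128  72  39  40  43  46]
[178 178 178 177 177 172 153 108  71  68  72  77  81  85  86  85] [ 91  86  81  74  68  62  83 126 152 158 159 160 160 159]
```

View pics/t19c.png

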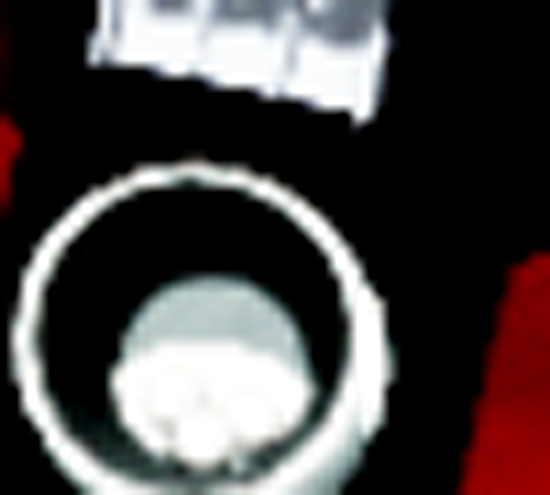

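View pics/s19.png

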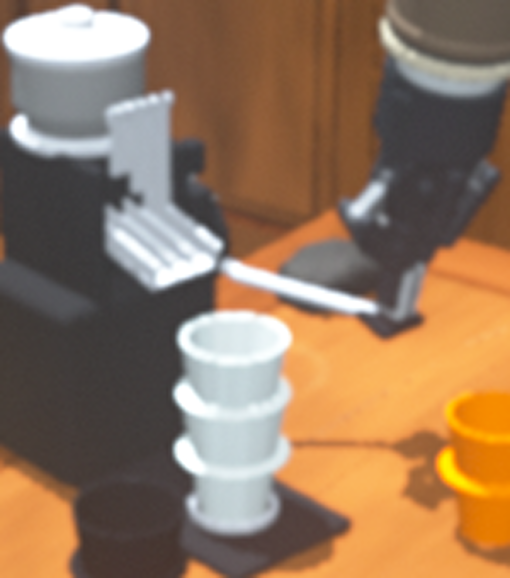

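View pics/t19.png

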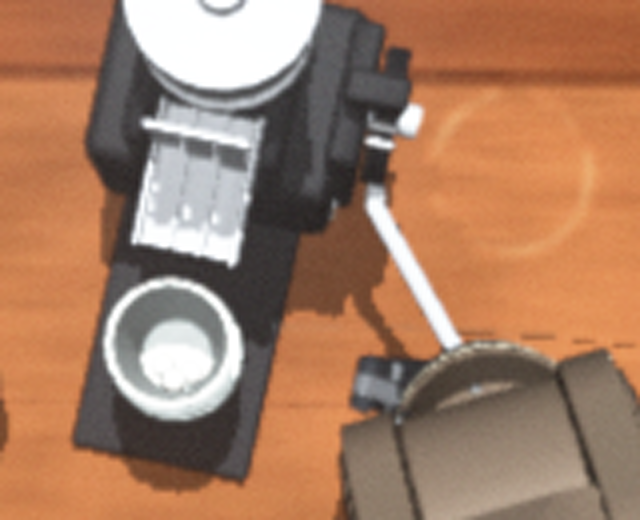

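Three mints lie in the upper cup, the chute is empty, the stack stands upright, and the lever is held at a steady 7.2 N. The force shows no jump, so it isn't on the stop. Handing in.

```bash
python3 - <<'E'
from station import ctrl
print(ctrl.close_job())
E
```

```text
the job is handed in; nothing more can be done
None
```

The job is done and handed in at about 18.5 s of the 58 s allowed. I nested the loose cup in the holder cup, released it, then pressed the lever to the third click and am still holding it there.

**Last checks**
- **Nest:** the cup seated at tool height 67.7 mm, against 67.4 mm expected. After release the scene and top views show it upright in the holder.
- **Mints:** I saw the third one fall in. The last top view shows three white shapes in the upper cup and an empty chute.
- **Lever:** the push is a steady 7.2 N with no jump, so it isn't on the stop. I put the angle at about 0.69 rad, from the moment the third mint dropped plus the last 3 mm of travel.
- **Bystanders:** I never touched the eraser, mouse, glue stick or either look-alike cup. I didn't measure their positions again at the end.

**What failed or disagreed**
- **First grasp missed:** the fingers closed at about rim height without touching the cup. The images put the fingertips roughly 27–40 mm behind the reported tool point, depending on opening. I backed out, corrected for that, and the second grasp held.
- **Lever angle readings:** before the last two presses (5.5 mm in all), the wrist camera gave about 0.63 rad from the paddle edge's row and about 0.69 rad from its width. I relied on the third mint dropping and the 3 mm pressed after it.

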